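# Stack coir bricks in bond on the carrier

### The job

Carry on the stack of compressed coir bricks on the steel carrier in brick bond. On the two bricks already laid, lay a second course: the half brick, butted up against the sliding stop as that stands, and one full brick tight against the half brick; then lay the other full brick on top as the third course, also butted against the stop. Leave all of them flat and flush with the long fence, do not shove the carrier, and leave the other things on the bench alone.

Things in the scene. Friction and masses are not known exactly. Their poses are not given: they have to be found in the camera images.
- carrier: loose grey steel plate, 6 kg, 146 (x) by 330 (y) by 12 mm, with one long upright fence 6 mm thick, 95 mm high above the plate, on the robot's side: its inner face is the carrier's plane x = 0, bricks lie on the +x side. Origin: in that plane, at the plate's underside, beside the +y end of the first course. Yaw within 0.2 rad of world. Held by friction only: slips at some 40 N
- corner (a point): carrier's origin raised to the plate's upper face (12 mm), axes as the carrier's: the first course's corner at the fence. No finger fits between the fence and a flush brick: let the brick go about 25 mm out in x (it still rests stably on the course below), then push it flush, level, from its outer side; sliding takes 1 to 5 N
- guide: aluminium strip fixed to the fence's back, carrying the stop: a dark steel cross plate 6 mm thick, clamped (does not yield), square to the fence, reaching 126 mm along +x, from 60 to 118 mm above the bench, so over the first course. Its butting face looks to -y and stands anywhere from y = -22 to +16 mm (carrier's y): not given by any reading, feel or look for it. Origin: carrier's origin
- base_inner: full brick of the first course, already laid flat on the carrier's plate against the fence: brown compressed-coir brick, rigid, 66 mm (its x) by 132 mm (its y) by 42 mm high, about 0.3 kg, loose. Origin: centre of the underside; it lies 33 mm in x and -66 mm in y from point corner
- base_outer: second full brick of the first course, same kind and size, butted to the first: its origin lies 33 mm in x and -198 mm in y from point corner
- half: half brick: brown compressed-coir brick, rigid, square, 66 by 66 mm and 42 mm high, 0.1 to 0.21 kg, lying flat on the bench, sides within 0.4 rad of the world axes. Origin: centre of the underside, z up
- full_a: full brick: brown compressed-coir brick, rigid, 66 mm (its x) by 132 mm (its y) by 42 mm high, 0.2 to 0.42 kg, lying flat on the bench, long side within 0.4 rad of world y. Origin: centre of the underside, z up
- full_b: another full brick just like full_a (either may go in either course)
- beaker_a: bystander: clear plastic beaker, 84 mm across, 110 mm high, standing empty; origin at the centre of its underside
- beaker_b: bystander: clear plastic beaker, 90 mm across, 120 mm high, standing empty; origin at the centre of its underside
- pot: bystander: small filled black seedling pot, 44 mm across, 45 mm high, standing among the bricks; origin at the centre of its underside
- tamper: bystander: bare wooden tamping board lying flat, 45 mm (x) by 170 mm (y) by 22 mm high; origin at the centre of its underside

How it is judged:
By the outcome, as a careful person would: the job done as asked, in the order asked, and still so for the second after the job is handed in, with the robot touching nothing.
It also fails if it takes over 72 s, if anything falls off the work surface, if the arm or the gripper's body presses on something with over 40 N, if the wrist force passes 120 N, or if a joint passes its speed limit or range.

### The arm

A 7-joint arm with a two-finger parallel gripper is mounted at the origin on the work surface. World frame = base frame: x ahead of the robot, y to its left, z up, the work surface at z = 0. Lengths are in mm, angles in rad, forces in N, time in s.
With the tool pointing down it reaches from about 400 to 850 mm from the base axis. Payload 6.9 kg.
Tool frame: the origin (TCP) lies at the very end of the fingers, on their centre line; the grasp point (between the pads) lies 19 mm behind it (r.tcp_to_grasp is the distance from the TCP to the grasp point, in mm); z points along the fingers, y is the line along which they close (so a half turn about z gives the same grasp; the last joint's range is limited). The gripper opens to 85 mm and grips with 20 to 120 N. Pads are 22 mm wide; open, the fingers measure 114 mm over their backs; the gripper's body (76 mm by 85 mm) begins 54 mm behind the grasp point. The pads swing forward as they close: fully open they stand 13 mm farther back than shut.
Start: joints at [-1.026, 0.507, -0.238, 1.5, 0.126, 1.149, -0.155], TCP at [265.549, 565.769, 200.475] pointing down, gripper open.
Joint ranges: [-3.08, 3.08], [-0.24, 2.05], [-1.43, 1.35], [0, 2.5], [-1.52, 4.66], [0.17, 1.96], [-2.89, 2.89]. Speed limits (rad/s): [2.39, 2.39, 3.14, 3.14, 3.14, 3.14, 3.14].

### API

Orientations are given as a rotation vector (axis times angle).
In Python, from cell import r, imaging gives the robot as it stands.
- The arm moves only by the tool apply_moves, never from a script. Its arguments are lists of equal length, an entry for each row: "delta_pos": the shift along the tool's x, y, z in m, a list of three; "twist": the turn about the tool's z in rad; "hand": the finger opening in m, from 0 to 0.0854. In form: {"delta_pos": [[x, y, z], ...], "twist": [twist, ...], "hand": [hand, ...]}. A call has 1 to 20 rows; each row is the pose to reach, as a shift and turn from the pose commanded when the call began, along the tool's axes at that moment; what a row does not reach only later rows make up. A row lasts 1/8 s, in which the tool goes at most 62.5 mm and 10.7 degrees, less where a joint would pass 70% of its speed; a pose out of reach is approached as far as the arm can. A call with a gripper value outside its range is refused whole. The fingers move at their own pace and stop on an object; "grip_force" is the grip in N (left out, the last holds). Time passes only in rows, so rows that repeat a pose let the fingers close. It gives the time, the measured TCP pose, the force, the opening and the grip force at its end, in the units of the state.
- r.get_obs(): the state, without advancing time (a new reading comes with each control period).
- imaging.camera(name): name is "side" or "top" or "wrist"; returns a dict with "img" (480x640x3 uint8, red, green, blue), "fovy" (degrees; the focal length in pixels is half the picture's height over the tangent of half this angle, whatever the lens; pixels are square), "cx", "cy" (the principal point, pixels), "D" ([k1, k2, p1, p2, k3] as OpenCV has them; the pictures are not rectified), "rvec" (rotation vector, rad) and "tvec" (3), from world to camera coordinates, as OpenCV has them. Camera axes: x right, y down, z forward; pixel columns grow to the right and rows downward; lengths in mm; the calibration is good to about 2 mm. A picture is of the moment at which its call begins. There is no depth.
- r.close_job(): hands the job in; it is judged then, once.
The state is a dict: "clock": time; "joint_positions": joint angles; "qd": joint speeds; "effort": joint torques, N m; "ee_pos": TCP position; "orientation": TCP orientation; "ft_force": force on the tool from outside, world axes, zero at the start; "torque": the same for the moment, N m; "grip_width": finger opening in mm; "grip_force": force on a finger pad.
Only numpy, scipy, OpenCV 4.12 (cv2) and the standard library are available. Lean on these libraries where they do the work, as an engineer would, in place of code of your own. Each camera call takes 0.05 s, during which the arm holds its last target. There are 200 camera calls.

## Working session

There is one attempt and no reset: what is moved stays moved. The work goes in short steps, Python scripts to look and compute and a tool call to move; the robot and the scene stay as the last step left them, time stands still between calls to the robot, and variables do not carry over. Pictures are saved under pics/ and viewed, at most 10 in all, crops included, and the job is handed in when it is done.

Besides the shell and the picture viewer there is one more tool, called after ">>>" in YAML: its name, and indented under it one key for each argument. apply_moves: Moves the arm, as the interface text tells. Its arguments: {"type":"object","properties":{"delta_pos":{"type":"array","items":{"type":"array","items":{"type":"number"}}},"twist":{"type":"array","items":{"type":"number"}},"hand":{"type":"array","items":{"type":"number"}},"grip_force":{"type":"number"}},"required":["delta_pos","twist","hand"]}

```bash
ls; mkdir -p pics; cat > h.py <<'E'
import numpy as np, cv2
from scipy.spatial.transform import Rotation as R
from cell import r, imaging
def cam(n):
    c=imaging.camera(n); h,w=c['img'].shape[:2]
    f=h/2/np.tan(np.radians(c['fovy'])/2)
    c['K']=np.array([[f,0,c['cx']],[0,f,c['cy']],[0,0,1.]]); c['D']=np.array(c['D'],float)
    c['rvec']=np.array(c['rvec'],float); c['tvec']=np.array(c['tvec'],float).reshape(3)
    c['Rm']=cv2.Rodrigues(c['rvec'])[0]; c['o']=-c['Rm'].T@c['tvec']; return c
def ray(c,uv):
    uv=np.asarray(uv,float).reshape(-1,1,2)
    p=cv2.undistortPoints(uv,c['K'],c['D']).reshape(-1,2)
    return np.c_[p,np.ones(len(p))]@c['Rm']
def onz(c,uv,z):
    d=ray(c,uv); return c['o']+d*((z-c['o'][2])/d[:,2])[:,None]
def proj(c,P): return cv2.projectPoints(np.asarray(P,float).reshape(-1,1,3),c['rvec'],c['tvec'],c['K'],c['D'])[0].reshape(-1,2)
def save(c,n): cv2.imwrite(f'pics/{n}.png',c['img'][:,:,::-1])
E
python3 - <<'E'
from h import *
for n in('top','side'):
    c=cam(n); save(c,n+'0'); np.savez(n+'0.npz',**{k:c[k] for k in('img','K','D','rvec','tvec','Rm','o')}); print(n,c['o'],c['fovy'],c['D'])
o=r.get_obs(); print(o)
E
```

```text
pics
top [ 322.48137934  -28.83576587 1100.03313188] 55.259739500198314 [-0.10032686  0.          0.          0.          0.        ]
side [ 131.69670932 -900.63692235  827.78388315] 51.26890647133155 [-0.0126485  0.         0.         0.         0.       ]
{'clock': 0.1, 'joint_positions': array([-1.02650289,  0.50826295, -0.23754262,  1.50099839,  0.12568964,
        1.14894025, -0.15479303]), 'qd': array([ 0.00192313, -0.00301158,  0.00079539, -0.00255909, -0.00074879,
       -0.00107874, -0.00073733]), 'effort': array([-5.08599915e-03, -6.21828103e+01, -2.19447255e+00, -2.50202340e+01,
        1.25602854e-02,  7.83235591e-03, -2.26949697e-05]), 'ee_pos': array([265.3780245 , 565.31204944, 199.72323648]), 'orientation': array([-6.83634303e-01, -3.06596222e+00,  2.49077527e-03]), 'ft_force': array([ 0.12838546, -0.28555752, -0.0679151 ]), 'torque': array([-0.01740801,  0.01973218,  0.04353193]), 'grip_force': 0.0, 'grip_width': 85.22628347617164}
```

View pics/top0.png

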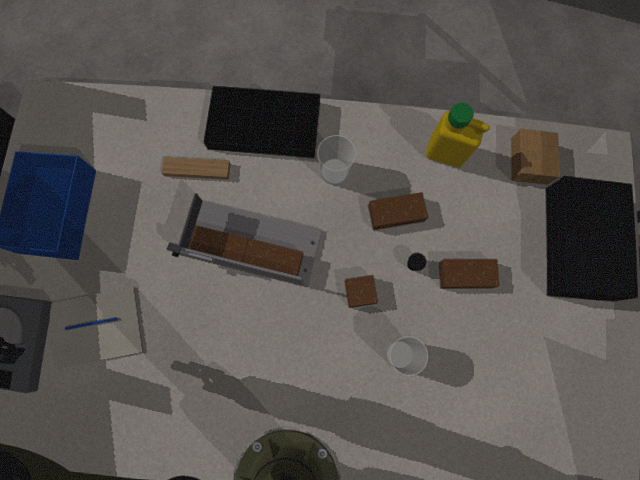

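View pics/side0.png

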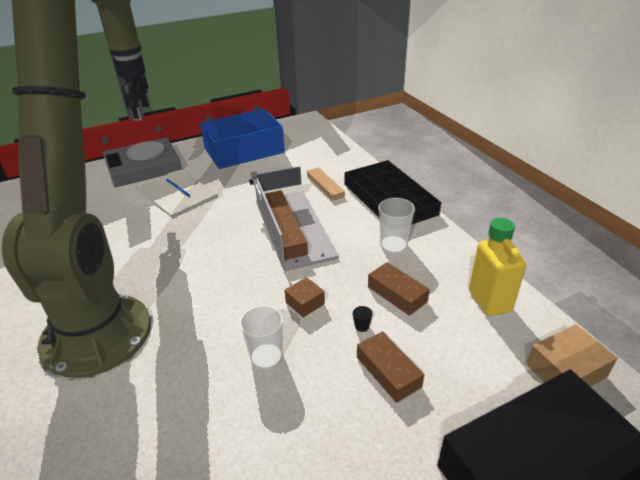

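The top view shows the carrier at about px (170–325, 195–285), with the stop at its left end. The half brick is at (361,291), the full bricks at (398,211) and (469,273), the pot at (416,261), and the beakers at (335,158) and (407,355). The side view agrees.

```bash
python3 - <<'E'
from h import *
c=dict(np.load('top0.npz')); im=c['img']; hsv=cv2.cvtColor(im,cv2.COLOR_RGB2HSV)
m=((hsv[...,0]<15)&(hsv[...,1]>90)&(hsv[...,2]<150)&(hsv[...,2]>25)).astype(np.uint8)
m=cv2.morphologyEx(m,cv2.MORPH_CLOSE,np.ones((3,3)));m=cv2.morphologyEx(m,cv2.MORPH_OPEN,np.ones((3,3)))
for k in cv2.findContours(m,cv2.RETR_EXTERNAL,cv2.CHAIN_APPROX_NONE)[0]:
    if cv2.contourArea(k)<300: continue
    for z in(0,42,54):
        P=onz(c,k.reshape(-1,2),z)[:,:2].astype(np.float32); (q,s,a)=cv2.minAreaRect(P)
        print(cv2.boundingRect(k),z,np.round(q,1),np.round(s,1),round(a,1))
    b=cv2.boundingRect(k);print(' V mean',hsv[...,2][b[1]+5:b[1]+b[3]-5,b[0]+5:b[0]+b[2]-5].mean())
cr=cv2.resize(im[180:310,155:345],None,fx=4.2,fy=4.2,interpolation=cv2.INTER_CUBIC); cr=np.clip(cr.astype(float)*1.5,0,255).astype(np.uint8)
cv2.imwrite('pics/crop1.png',cr[:,:,::-1]); print(cr.shape)
E
```

```text
(346, 276, 31, 31) 0 [ 450.6 -133.8] [68.5 70. ] 13.6
(346, 276, 31, 31) 42 [ 445.7 -129.8] [65.9 67.3] 13.6
(346, 276, 31, 31) 54 [ 444.3 -128.7] [65.1 66.6] 13.6
 V mean 71.42403628117914
(439, 259, 60, 29) 0 [ 518.7 -395.2] [ 69.4 146.1] 5.3
(439, 259, 60, 29) 42 [ 511.2 -381.2] [ 66.8 140.6] 5.3
(439, 259, 60, 29) 54 [ 509.1 -377.2] [ 66. 139.] 5.3
 V mean 69.84631578947368
(189, 226, 114, 49) 0 [524.8 156.1] [279.4  60.9] 81.4
(189, 226, 114, 49) 42 [517.1 149. ] [268.8  58.6] 81.4
(189, 226, 114, 49) 54 [514.9 147. ] [265.7  57.9] 81.4
 V mean 70.89151873767258
(369, 193, 59, 36) 0 [ 660.5 -211.3] [ 74.2 140.8] 15.7
(369, 193, 59, 36) 42 [ 647.6 -204.3] [ 71.4 135.4] 15.7
(369, 193, 59, 36) 54 [ 643.9 -202.3] [ 70.6 133.9] 15.7
 V mean 67.62166405023548
(512, 151, 43, 32) 0 [ 815.2 -559.9] [ 85.6 115.1] 2.2
(512, 151, 43, 32) 42 [ 796.4 -539.6] [ 82.3 110.7] 2.2
(512, 151, 43, 32) 54 [ 791.  -533.8] [ 81.4 109.5] 2.2
 V mean 82.95316804407713
(546, 798, 3)
```

View pics/crop1.png

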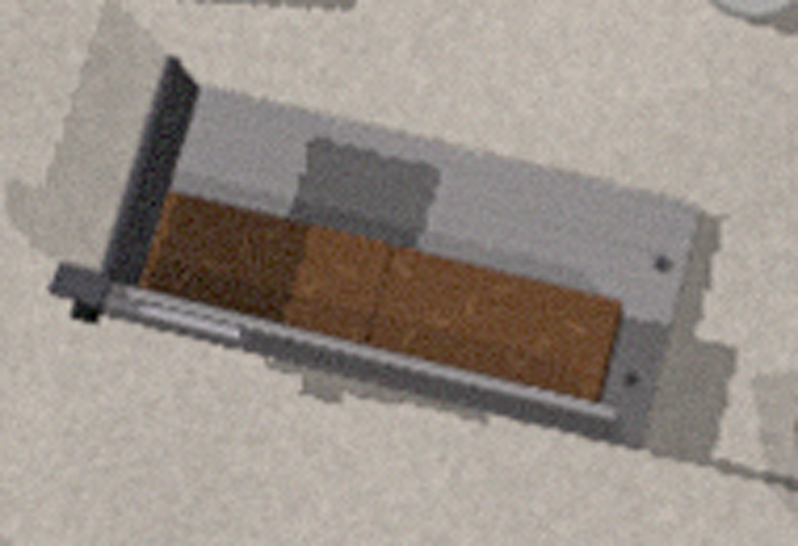

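The crop shows four things, in crop px:
- base outer top edge: (178,194)→(620,303)
- -y end: (620,303)→(602,402)
- stop's lower edge: (198,88)→(140,288)
- fence top edge: ends near (612,408)

```bash
python3 - <<'E'
from h import *
c=dict(np.load('top0.npz'))
g=lambda u,v,z: onz(c,[[155+u/4.2,180+v/4.2]],z)[0]
A=g(178,194,54);B=g(620,303,54);C=g(602,402,54)
print('A',A,'B',B,'C',C)
d=(A-B)[:2]; print('yaw',np.arctan2(-d[0],d[1]), np.linalg.norm(d))
print('seam',g(388,245,54))
P=g(198,88,60);Q=g(140,288,60);print('stop',P,Q, np.arctan2((P-Q)[1],(P-Q)[0]))
print('plate corner', g(700,212,12), 'plate other', g(645,445,12))
print('fence top end',g(612,415,107), g(612,404,107))
print('plate stop-side corner',g(200,88,12))
# two-view check not needed; beaker feet
for n,u,v in(('ba',336,172),('bb',400,355),('pot',416,264),):print(n,onz(c,[[u,v]],0)[0])
E
```

```text
A [560.03034593 266.96530207  54.        ] B [521.55692082  12.48323403  54.        ] C [465.65634774  16.82104143  54.        ]
yaw -0.1500469551244645 257.37390581431873
seam [542.00599413 144.68493893  54.        ]
stop [621.1490434  263.06827562  60.        ] [503.36975947 278.69977402  60.        ] -0.1319474607410253
plate corner [587.56194046 -26.78732741  12.        ] plate other [449.25597565  -8.11286267  12.        ]
fence top end [452.1241885    8.65029282 107.        ] [457.8564104    9.22566661 107.        ]
plate stop-side corner [635.04106777 275.34278362  12.        ]
ba [746.2668983  -49.18793807   0.        ]
bb [ 307.98589402 -238.1180443     0.        ]
pot [ 528.76975172 -263.79931585    0.        ]
```

```bash
cat >> h.py <<'E'
YAW=-0.150; ORG=np.array([495.7,283.4])
def setc(yaw,org):
    global YAW,ORG; YAW,ORG=yaw,np.array(org,float)
def C2W(p):  # carrier -> world
    c,s=np.cos(YAW),np.sin(YAW); return np.array([ORG[0]+c*p[0]-s*p[1],ORG[1]+s*p[0]+c*p[1],p[2]])
def W2C(p):
    c,s=np.cos(YAW),np.sin(YAW); d=np.array(p[:2])-ORG; return np.array([c*d[0]+s*d[1],-s*d[0]+c*d[1],p[2]])
def pose():
    o=r.get_obs(); M=R.from_rotvec(o['orientation']).as_matrix(); return o,o['ee_pos'],M
def go(*targets):
    """targets: (x,y,z,heading of tool y)"""
    o,p,M=pose(); h0=np.arctan2(M[1,1],M[0,1]); print('t',round(o['clock'],2),'p',p.round(1),'h',round(h0,3),'tilt',(M[:2,2]).round(4),'F',o['ft_force'].round(1),'w',round(o['grip_width'],1),round(o['grip_force'],1),'q7',o['joint_positions'][6].round(2))
    for t in targets:
        d=M.T@(np.array(t[:3])-p)/1000; tw=-(t[3]-h0); tw=(tw+np.pi/2)%np.pi-np.pi/2
        print('  ',d.round(4),'tw',round(tw,3))
E
python3 - <<'E'
from h import *
go((450,200,200,0.237),(430,-120,190,0.237),(447,-132,140,0.237))
E
```

```text
t 0.1 p [265.4 565.3 199.7] h 1.132 tilt [-0.0007 -0.0015] F [ 0.1 -0.3 -0.1] w 85.2 0.0 q7 -0.15
   [-3.223e-01 -2.523e-01  1.000e-04] tw 0.895
   [-0.4402 -0.5504  0.0106] tw 0.895
   [-0.4607 -0.554   0.0606] tw 0.895
```

>>> apply_moves:
  delta_pos:
    - [-0.05,-0.04,0]
    - [-0.1,-0.08,0]
    - [-0.145,-0.12,0]
    - [-0.19,-0.16,0]
    - [-0.24,-0.2,0]
    - [-0.28,-0.24,0]
    - [-0.32,-0.285,0]
    - [-0.34,-0.335,0]
    - [-0.36,-0.39,0]
    - [-0.385,-0.44,0]
    - [-0.41,-0.49,0]
    - [-0.43,-0.53,0.01]
    - [-0.44,-0.55,0.02]
    - [-0.44,-0.55,0.02]
  twist: [0.1,0.2,0.35,0.5,0.65,0.8,0.895,0.895,0.895,0.895,0.895,0.895,0.895,0.895]
  hand: [0.0854,0.0854,0.0854,0.0854,0.0854,0.0854,0.0854,0.0854,0.0854,0.0854,0.0854,0.0854,0.0854,0.0854]
  grip_force: 30

```text
clock: 1.85
ee_pos: [429.3, -120.6, 179.8]
orientation: [-1.947, -2.464, 0.002]
ft_force: [-0.9, -0.3, -0.1]
grip_width: 85.8
grip_force: 0.0
```

```bash
cat >> h.py <<'E'
def bricks(c,z,minA=400,full=False):
    hsv=cv2.cvtColor(c['img'],cv2.COLOR_RGB2HSV)
    m=((hsv[...,0]<18)&(hsv[...,1]>90)&(hsv[...,2]>25)).astype(np.uint8)
    m=cv2.morphologyEx(cv2.morphologyEx(m,cv2.MORPH_CLOSE,np.ones((5,5))),cv2.MORPH_OPEN,np.ones((5,5)))
    for k in cv2.findContours(m,cv2.RETR_EXTERNAL,cv2.CHAIN_APPROX_NONE)[0]:
        if cv2.contourArea(k)<minA: continue
        P=onz(c,k.reshape(-1,2),z)[:,:2].astype(np.float32); q,s,a=cv2.minAreaRect(P)
        print('brick',cv2.boundingRect(k),np.round(q,1),np.round(s,1),round(np.radians(a),3), cv2.approxPolyDP(k,0.03*cv2.arcLength(k,True),True).reshape(-1,2).tolist())
E
python3 - <<'E'
from h import *
c=cam('wrist'); save(c,'w1'); print(c['o']); bricks(c,42); go((447,-132,140,.237))
E
```

```text
[409.33907468 -37.56729348 353.90466844]
brick (309, 381, 70, 61) [ 505.6 -328.4] [68.6 82.2] 0.092 [[318, 381], [309, 438], [373, 434], [374, 387]]
brick (476, 265, 91, 127) [ 640.9 -197. ] [ 82.5 145.3] 0.264 [[487, 267], [476, 331], [502, 371], [542, 391], [566, 281], [544, 265]]
brick (300, 178, 79, 83) [ 446.4 -126.4] [64.8 72. ] 0.237 [[303, 179], [301, 258], [374, 259], [374, 181]]
brick (417, 0, 104, 73) [502.6  43.5] [62.5 59.7] 1.431 [[435, 0], [417, 48], [488, 69], [520, 0]]
t 1.9 p [ 429.7 -119.1  180.1] h 0.235 tilt [-0.0013  0.0004] F [0.1 0.3 0. ] w 85.4 0.0 q7 0.54
   [-0.0166  0.0138  0.0401] tw -0.002
```

View pics/w1.png

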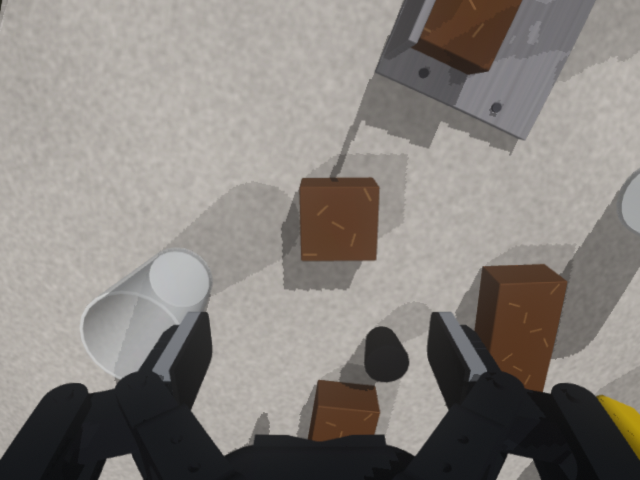

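The wrist view shows the half brick's top face with corners at about px (300,189), (378,187), (376,260) and (301,260). The pot is at (385,350) and full_a at (525,330). The base outer end is at the top, (417,45)–(490,72).

```bash
python3 - <<'E'
from h import *
c=cam('wrist'); P=onz(c,[[300,189],[378,187],[377,260],[301,260]],42)[:,:2]; print(P.round(1),P.mean(0), [np.linalg.norm(P[i]-P[i-1]).round(1) for i in range(4)])
q=P.mean(0); go((q[0],q[1],100,.237),(q[0],q[1],12,.237))
print('base outer end',onz(c,[[417,45],[490,72]],54))
E
```

```text
[[ 409.6 -106.3]
 [ 471.3  -89.7]
 [ 488.6 -152.1]
 [ 424.1 -167.6]] [ 448.38623551 -128.91991648] [np.float64(63.0), np.float64(63.9), np.float64(64.7), np.float64(66.3)]
t 1.95 p [ 430.  -118.3  180.4] h 0.237 tilt [-0.0007  0.0006] F [-0.3  1.2  0. ] w 85.4 0.0 q7 0.54
   [-0.0147  0.0154  0.0804] tw 0.0
   [-0.0148  0.0154  0.1684] tw 0.0
base outer end [[467.82021498  19.10347567  54.        ]
 [525.90771405  15.42770135  54.        ]]
```

>>> apply_moves:
  delta_pos:
    - [-0.012,0.015,0.03]
    - [-0.014,0.0155,0.08]
    - [-0.014,0.0155,0.12]
    - [-0.014,0.0155,0.15]
    - [-0.014,0.0155,0.168]
    - [-0.014,0.0155,0.168]
    - [-0.014,0.0155,0.168]
    - [-0.014,0.0155,0.168]
    - [-0.014,0.0155,0.168]
    - [-0.014,0.0155,0.168]
  twist: [0,0,0,0,0,0,0,0,0,0]
  hand: [0.0854,0.0854,0.0854,0.0854,0.0854,0.0854,0.05,0.05,0.05,0.05]
  grip_force: 30

```text
clock: 3.2
ee_pos: [448.8, -129.0, 12.9]
orientation: [1.943, 2.468, 0.001]
ft_force: [-0.8, -0.4, -0.1]
grip_width: 50.0
grip_force: 0.0
```

```bash
python3 - <<'E'
from h import *
o,p,M=pose()
t=C2W((58,-55,0)); 
go((447,-132,140,-.15),(t[0],t[1],160,-.15),(t[0],t[1],75,-.15))
c=cam('wrist');bricks(c,42)
E
```

```text
t 3.2 p [ 448.8 -129.    12.9] h 0.237 tilt [ 0.0007 -0.0001] F [-0.8 -0.4 -0.1] w 50.0 0.0 q7 0.65
   [-0.0025 -0.0023 -0.1272] tw 0.387
   [ 0.317   0.1755 -0.1471] tw 0.387
   [ 0.317   0.1755 -0.0621] tw 0.387
brick (553, 353, 87, 127) [ 609.6 -166.4] [ 46.3 112.2] 0.599 [[565, 359], [553, 406], [639, 479], [639, 353]]
brick (237, 215, 162, 162) [ 446.1 -124.5] [65.2 76.7] 0.242 [[253, 216], [253, 375], [385, 375], [383, 217]]
brick (543, 0, 93, 19) [513.1   9.7] [36.1  6.2] 0.326 [[543, 0], [570, 18], [635, 2]]
```

```bash
python3 - <<'E'
from h import *
c=cam('wrist');save(c,'w2')
E
```

```text
(no output)
```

View pics/w2.png

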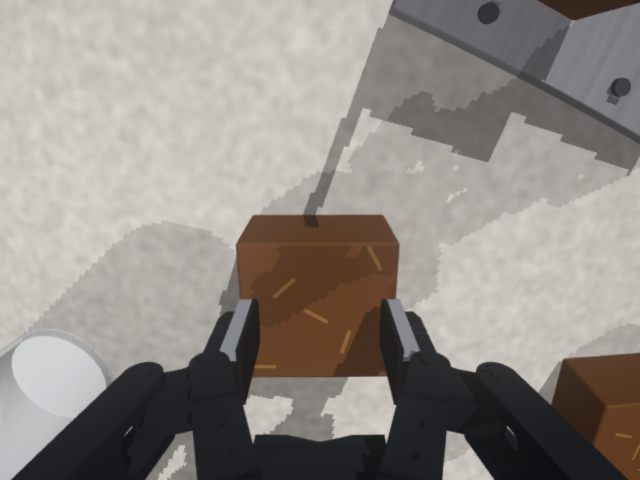

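The wrist view shows the fingers at the brick, inner edges at about px x = 258 and 380. The brick's far top edge spans 250–388. The reported width of 50 with zero force doesn't fit this, so I'll check by projecting the pads and looking from the side.

```bash
python3 - <<'E'
from h import *
c=cam('wrist'); o,p,M=pose(); print(o['grip_width'],o['grip_force'],p,c['o'],c['tvec'])
for w in(50,66):
  for b in(0,19):
    for s in(-1,1):
      for e in(-11,11):
        X=p+M@np.array([e,s*w/2,-b]); print(w,b,s,e,X.round(0),proj(c,X).round(0))
s=cam('side'); u=proj(s,p)[0].astype(int); print(u); k=s['img'][u[1]-90:u[1]+60,u[0]-100:u[0]+100]
cv2.imwrite('pics/s1.png',cv2.resize(k,None,fx=4,fy=4,interpolation=cv2.INTER_CUBIC)[:,:,::-1])
E
```

```text
49.735527806356814 0.0 [ 448.51156342 -129.09410357   12.57216809] [427.98280582 -46.18141816 186.76030699] [-405.24366871 -198.36169565  128.88609081]
50 0 -1 -11 [ 427. -146.   13.] [[271. 302.]]
50 0 -1 11 [ 422. -124.   13.] [[269. 262.]]
50 0 1 -11 [ 475. -134.   13.] [[370. 302.]]
50 0 1 11 [ 470. -113.   13.] [[372. 262.]]
50 19 -1 -11 [ 427. -146.   32.] [[266. 322.]]
50 19 -1 11 [ 422. -124.   32.] [[264. 279.]]
50 19 1 -11 [ 475. -134.   32.] [[375. 322.]]
50 19 1 11 [ 470. -113.   32.] [[377. 279.]]
66 0 -1 -11 [ 419. -148.   13.] [[255. 302.]]
66 0 -1 11 [ 414. -126.   13.] [[253. 262.]]
66 0 1 -11 [ 483. -132.   13.] [[385. 302.]]
66 0 1 11 [ 478. -111.   13.] [[388. 262.]]
66 19 -1 -11 [ 419. -148.   32.] [[249. 322.]]
66 19 -1 11 [ 414. -126.   32.] [[246. 279.]]
66 19 1 -11 [ 483. -132.   32.] [[392. 322.]]
66 19 1 11 [ 478. -111.   32.] [[395. 279.]]
[304 298]
```

View pics/s1.png

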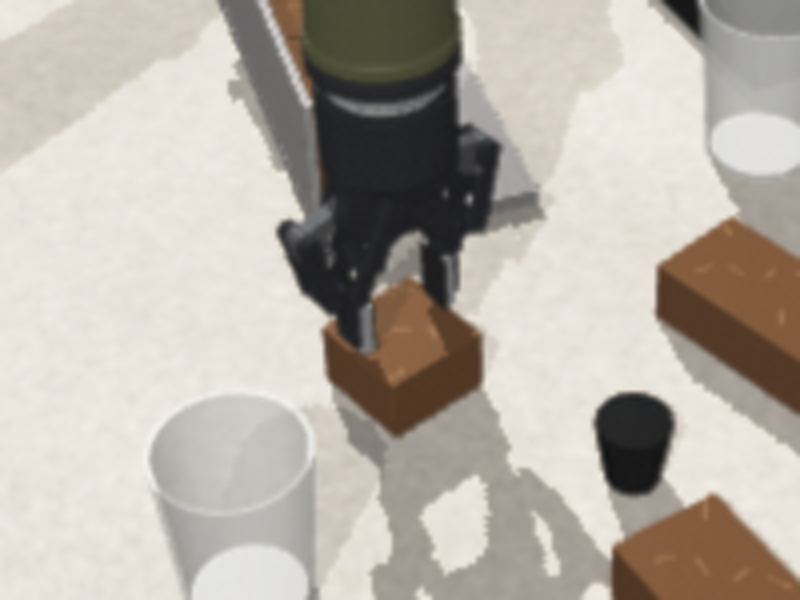

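The side view confirms it: the fingertips hover at about the brick's top, left tip at crop px (365,350), while the reported TCP z is 12.6. I'll measure where the real tips are.

```bash
python3 - <<'E'
from h import *
print(getattr(r,'tcp_to_grasp',None),[x for x in dir(r) if x[0]!='_'])
o,p,M=pose()
s=cam('side'); w=cam('wrist')
def onplane(c,uv,ty):
    d=M.T@ray(c,[uv])[0]; q=M.T@(c['o']-p); return (q+d*((ty-q[1])/d[1])).round(1)
print('side L tip', [onplane(s,u,-25) for u in([295.5,295.5],[290,292],[297.5,285])])
print('side R tip', [onplane(s,u,25) for u in([204+447/4,208+300/4],[204+440/4,208+305/4])])
print('wrist', onplane(w,[258,300],-25),onplane(w,[380,300],25),onplane(w,[222,365],-25), onplane(w,[415,365],25))
E
```

```text
18.700000000000003 ['IKError', 'close_job', 'get_obs', 'tcp_to_grasp']
side L tip [array([ -0.7, -25. , -27. ]), array([ 20.3, -25. , -22.9]), array([-11.6, -25. , -66.9])]
side R tip [array([-12.8,  25. , -43. ]), array([ -6. ,  25. , -34.4])]
wrist [ 10.7 -25.  -37.5] [  6.1  25.  -29. ] [ 23.3 -25.  -94.3] [ 19.1  25.  -88.9]
```

```bash
python3 - <<'E'
from h import *
o,p,M=pose(); s=cam('side'); w=cam('wrist')
for b in(0,30,50,73,90,108,130,180): print(b,((proj(s,p+M@[0,0,-b])[0]-[204,208])*4).round(0), proj(w,p+M@[0,0,-b])[0].round(0))
for n in('side','wrist'):pass
k=w['img'][200:480,140:500]
cv2.imwrite('pics/w3.png',np.clip(cv2.resize(k,None,fx=2.1,fy=2.1,interpolation=cv2.INTER_CUBIC).astype(float)*1.6,0,255).astype(np.uint8)[:,:,::-1])
go((p[0],p[1],-3,.237))
E
```

```text
0 [402. 363.] [321. 283.]
30 [400. 325.] [321. 314.]
50 [398. 299.] [321. 341.]
73 [396. 269.] [321. 383.]
90 [394. 246.] [321. 423.]
108 [393. 221.] [322. 479.]
130 [391. 190.] [322. 576.]
180 [386. 116.] [318.  34.]
t 3.6 p [ 448.5 -129.1   12.4] h 0.237 tilt [-0.0001 -0.    ] F [0.3 0.1 0.5] w 50.0 0.0 q7 0.65
   [0.     0.     0.0154] tw -0.0
```

>>> apply_moves:
  delta_pos:
    - [0,0,-0.01]
    - [0,0,-0.01]
    - [0,0,-0.01]
    - [0,0,0.005]
    - [0,0,0.015]
    - [0,0,0.02]
    - [0,0,0.02]
  twist: [0,0,0,0,0,0,0]
  hand: [0.0854,0.0854,0.0854,0.0854,0.0854,0.0854,0.0854]

```text
clock: 4.47
ee_pos: [448.3, -129.0, -7.9]
orientation: [-1.943, -2.468, 0.001]
ft_force: [0.2, 0.7, 0.4]
grip_width: 85.3
grip_force: 0.0
```

>>> apply_moves:
  delta_pos:
    - [0,0,0.006]
    - [0,0,0.012]
    - [0,0,0.012]
    - [0,0,0.012]
    - [0,0,0.012]
    - [0,0,0.012]
    - [0,0,0.012]
  twist: [0,0,0,0,0,0,0]
  hand: [0.0854,0.0854,0.0854,0.05,0.05,0.05,0.05]
  grip_force: 30

```text
clock: 5.35
ee_pos: [448.6, -129.1, -19.3]
orientation: [1.943, 2.468, 0.0]
ft_force: [-0.6, 0.6, 3.4]
grip_width: 65.3
grip_force: 33.9
```

```bash
python3 - <<'E'
from h import *
o,p,M=pose(); t=C2W((58,-60,0)); go((p[0],p[1],100,-.15),(t[0],t[1],120,-.15),(t[0],t[1],54-20+3,-.15))
s=cam('side'); u=proj(s,p)[0].astype(int); k=s['img'][u[1]-90:u[1]+60,u[0]-100:u[0]+100]
cv2.imwrite('pics/s2.png',cv2.resize(k,None,fx=4,fy=4,interpolation=cv2.INTER_CUBIC)[:,:,::-1])
E
```

```text
t 5.35 p [ 448.6 -129.1  -19.3] h 0.237 tilt [ 0.0003 -0.0001] F [-0.6  0.6  3.4] w 65.3 33.9 q7 0.67
   [-0.      0.     -0.1193] tw 0.387
   [ 0.3124  0.1737 -0.1393] tw 0.387
   [ 0.3124  0.1737 -0.0563] tw 0.387
```

View pics/s2.png

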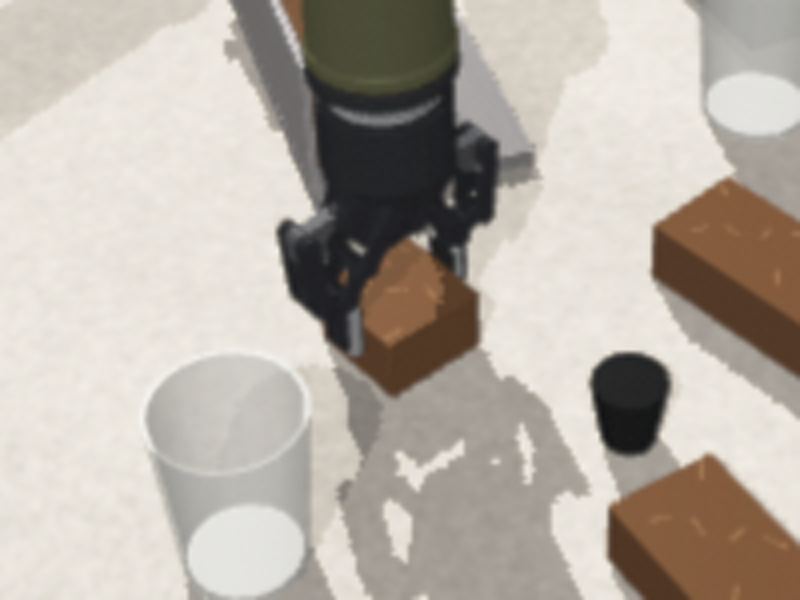

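Gripped: 65.3 mm at 34 N, with the fingers well down the sides. Reported z runs about 33 mm below the true tip height, so I'll work with held-brick underside = z + 19.

>>> apply_moves:
  delta_pos:
    - [0,0,-0.03]
    - [0,0,-0.08]
    - [0,0,-0.12]
    - [0.02,0.01,-0.143]
    - [0.055,0.03,-0.143]
    - [0.095,0.053,-0.143]
    - [0.135,0.075,-0.143]
    - [0.175,0.097,-0.143]
    - [0.215,0.12,-0.143]
    - [0.25,0.14,-0.143]
    - [0.28,0.156,-0.143]
    - [0.302,0.168,-0.143]
    - [0.312,0.174,-0.143]
    - [0.312,0.174,-0.143]
    - [0.312,0.174,-0.143]
  twist: [0,0,0,0.04,0.09,0.14,0.19,0.24,0.29,0.34,0.387,0.387,0.387,0.387,0.387]
  hand: [0.05,0.05,0.05,0.05,0.05,0.05,0.05,0.05,0.05,0.05,0.05,0.05,0.05,0.05,0.05]

```text
clock: 7.28
ee_pos: [544.3, 213.4, 123.4]
orientation: [2.383, 2.047, -0.001]
ft_force: [-0.1, -0.3, -1.1]
grip_width: 65.3
grip_force: 34.5
```

```bash
python3 - <<'E'
from h import *
t=C2W((58,-60,0)); go((t[0],t[1],37,-.15)); o,p,M=pose(); print(W2C(p))
c=cam('wrist'); save(c,'w4'); print(c['o'],proj(c,[C2W(q) for q in((0,0,107),(66,0,54),(126,-3,60),(126,-3,118),(0,-3,118),(0,-3,60))]).round(0)); bricks(c,p[2]+19.3+42)
E
```

```text
t 7.28 p [544.3 213.4 123.4] h -0.152 tilt [-0.0003 -0.0009] F [-0.1 -0.3 -1.1] w 65.3 34.5 q7 -0.38
   [ 0.002  -0.0005  0.0864] tw -0.002
[ 58.51046681 -61.9160441  123.44268154]
[556.50332759 297.86517421 297.46823342] [[201. 152.]
 [333. 141.]
 [432. 147.]
 [466. 162.]
 [195. 162.]
 [224. 148.]]
brick (219, 157, 201, 284) [546.  229.2] [108.3  65.7] 1.409 [[233, 158], [235, 429], [401, 430], [398, 240], [335, 235], [335, 157]]
brick (511, 0, 77, 179) [622.3 292.3] [21.6 49.9] 0.028 [[511, 0], [519, 168], [584, 169], [585, 0]]
```

View pics/w4.png

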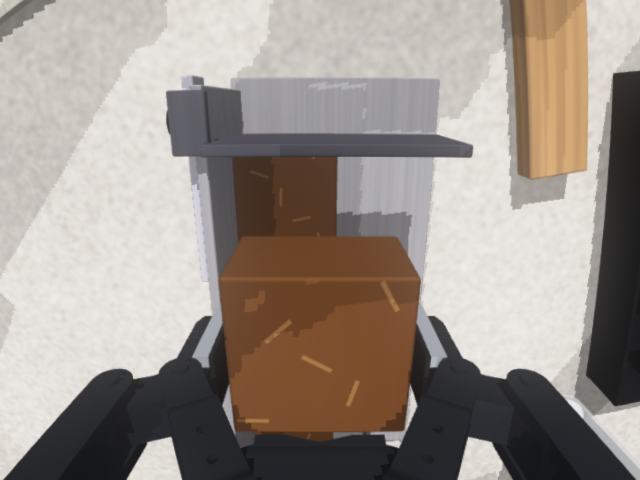

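The wrist view shows, in px:
- held brick: top face (220,279)–(419,279)–(403,430)–(233,430)
- stop: front top edge along row 157 from 215 to 472
- base top: outer edge at x = 336, rows 158–235

```bash
python3 - <<'E'
from h import *
o,p,M=pose(); c=cam('wrist'); im=c['img'].astype(int)
zt=p[2]+61.3; P=onz(c,[[220,279],[419,279],[403,430],[233,430]],zt)
print('held (tool frame)',((P-p)@M).round(1))
P=onz(c,[[220,237],[236,237],[401,237]],p[2]+19.3); print('bottom edge tool',((P-p)@M).round(1))
for n,uv,z in(('stop top R',[472,156],118),('stop top L',[215,157],118),('stop rear R',[470,147],118),('base edge a',[335.5,160],54),('base edge b',[336.5,232],54),('fence-base a',[233,160],54),('plate far R',[439,80],12),('plate far L',[232,80],12),('plate edge',[434,210],12)):
    q=onz(c,[uv],z)[0]; print(n,q.round(1),W2C(q).round(1))
# seam gradients: rows near col 400 and 300
g=cv2.cvtColor(c['img'],cv2.COLOR_RGB2GRAY); print(g[135:165,300],g[135:165,420]); print(g[200,325:345],g[170,325:345],g[170,225:242],g[225,225:242])
E
```

```text
held (tool frame) [[ 31.  -32.9 -61.3]
 [ 31.   31.3 -61.3]
 [-33.5  31.4 -61.3]
 [-33.5 -34.1 -61.3]]
bottom edge tool [[ 30.6 -43.1 -19.3]
 [ 30.6 -36.2 -19.3]
 [ 30.6  33.8 -19.3]]
stop top R [623.1 263.8 118. ] [128.9  -0.3 118. ]
stop top L [505.1 281.2 118. ] [  9.6  -0.8 118. ]
stop rear R [622.3 268.1 118. ] [127.5   3.8 118. ]
base edge a [561.1 261.7  54. ] [ 67.9 -11.7  54. ]
base edge b [555.2 214.5  54. ] [ 69.1 -59.2  54. ]
fence-base a [497.6 271.6  54. ] [  3.7 -11.4  54. ]
plate far R [641.3 300.3  12. ] [141.4  38.4  12. ]
plate far L [498.6 321.8  12. ] [-2.8 38.4 12. ]
plate edge [631.5 206.5  12. ] [145.8 -55.8  12. ]
[83 83 83 82 82 82 82 80 81 89 84 78 77 77 77 77 76 73 73 70 61 54 63 64
 64 63 64 64 64 63] [ 94  89  89  89  89  89  89  88  90  94  95  91  89  88  88  87  86  86
  85  85  79  91 150 173 175 175 176 176 175 174]
[ 63  64  63  63  63  63  63  63  64  63  63  96 145 150 151 152 151 149
 147 147] [ 65  64  65  66  65  66  65  65  65  65  63  80 121 148 152 153 154 152
 150 148] [81 81 79 78 79 79 78 72 60 55 55 55 55 54 54 54 54] [83 83 81 82 82 82 81 80 81 80 78 74 59 57 57 55 55]
```

```bash
sed -i 's/^YAW=.*/YAW=-0.147; ORG=np.array([498.2,283.0])/' h.py; python3 - <<'E'
from h import *
T=lambda x,y,z:(*C2W((x,y,z)),YAW)
go(T(60,-50,60),T(60,-50,36.5),T(60,-38,36)); print(W2C(pose()[1]))
E
```

```text
t 7.38 p [544.4 213.6 123.6] h -0.152 tilt [-0.0001 -0.0005] F [-0.1  0.6 -1.3] w 65.5 34.5 q7 -0.38
   [0.0119 0.0041 0.0636] tw -0.005
   [0.0119 0.0041 0.0871] tw -0.005
   [0.0239 0.004  0.0876] tw -0.005
[ 55.86682557 -61.85795917 123.63408141]
```

>>> apply_moves:
  delta_pos:
    - [0.006,0.002,0.02]
    - [0.012,0.004,0.05]
    - [0.012,0.004,0.07]
    - [0.012,0.004,0.081]
    - [0.012,0.004,0.086]
    - [0.016,0.004,0.087]
    - [0.02,0.004,0.087]
    - [0.022,0.004,0.087]
    - [0.022,0.004,0.087]
  twist: [-0.005,-0.005,-0.005,-0.005,-0.005,-0.005,-0.005,-0.005,-0.005]
  hand: [0.05,0.05,0.05,0.05,0.05,0.05,0.05,0.05,0.05]

```text
clock: 8.5
ee_pos: [551.8, 236.7, 36.8]
orientation: [2.376, 2.055, 0.001]
ft_force: [0.2, -0.0, -1.3]
grip_width: 65.5
grip_force: 34.5
```

```bash
python3 - <<'E'
from h import *
go(); print(W2C(pose()[1]))
c=cam('wrist'); g=cv2.cvtColor(c['img'],cv2.COLOR_RGB2GRAY); save(c,'w5'); print(g[100:260:2,300]); print(proj(c,C2W((60,-.5,96))),proj(c,C2W((60,-2.5,96))))
E
```

```text
t 8.5 p [551.8 236.7  36.8] h -0.144 tilt [0.0005 0.0003] F [ 0.2 -0.  -1.3] w 65.5 34.5 q7 -0.37
[ 59.78779133 -37.95057395  36.77720433]
[230 230 230 230 230 230 230 230 219 194 179 175 175 178 198 198 182 175
 175 175 175 175 175 174 173 174 173 173 173 173 173 173 173 172 173 173
 173 172 173 173 172 172 172 172 172 172 170 123  96  96  96  95  95  95
  95  95  94  96  94  93  93  93  92  93  94  92  90  92  91  91  92  92
  89  89  88  89  90  89  89  90]
[[322.79294288 258.06658665]] [[322.76086878 263.81113703]]
```

>>> apply_moves:
  delta_pos:
    - [0.001,0,0.001]
    - [0.002,0,0.001]
    - [0.003,0,0.001]
    - [0.004,0,0.001]
    - [0.005,0,0.001]
  twist: [0,0,0,0,0]
  hand: [0.05,0.05,0.05,0.05,0.05]

```text
clock: 9.18
ee_pos: [552.4, 241.2, 35.5]
orientation: [2.377, 2.055, -0.0]
ft_force: [0.4, -0.6, -1.5]
grip_width: 65.5
grip_force: 34.5
```

>>> apply_moves:
  delta_pos:
    - [0.001,0,0]
    - [0.002,0,0]
    - [0.003,0,0]
    - [0.003,0,0]
  twist: [0,0,0,0]
  hand: [0.05,0.05,0.05,0.05]

```text
clock: 9.68
ee_pos: [552.4, 241.7, 35.5]
orientation: [2.378, 2.052, -0.004]
ft_force: [-3.3, -6.5, 2.4]
grip_width: 65.8
grip_force: 35.0
```

Contact with the stop at carrier y of about 0, at 6.5 N. Next: release, lift over, close the fingers, and come down outside the brick to push it flush.

>>> apply_moves:
  delta_pos:
    - [-0.001,0,0.001]
    - [-0.001,0,0.001]
    - [-0.002,0,0.001]
    - [-0.002,0,-0.03]
    - [-0.002,0,-0.065]
    - [-0.002,0.03,-0.065]
    - [-0.002,0.062,-0.065]
    - [-0.002,0.062,-0.065]
    - [-0.002,0.062,-0.065]
    - [-0.002,0.062,-0.03]
    - [-0.002,0.062,-0.006]
    - [-0.002,0.062,-0.006]
    - [-0.002,0.055,-0.006]
  twist: [0,0,0,0,0,0,0,0,0,0,0,0,0]
  hand: [0.076,0.076,0.076,0.076,0.076,0.076,0.0,0.0,0.0,0.0,0.0,0.0,0.0]

```text
clock: 11.3
ee_pos: [607.2, 234.5, 42.5]
orientation: [2.376, 2.054, 0.002]
ft_force: [-0.6, 0.3, 0.7]
grip_width: -0.2
grip_force: 0.0
```

```bash
python3 - <<'E'
from h import *
go(); print(W2C(pose()[1]))
c=cam('wrist');save(c,'w6'); bricks(c,96); print('pred half',proj(c,[C2W(q) for q in((25,0,96),(91,0,96),(91,-66,96),(25,-66,96))]).round(0).tolist())
E
```

```text
t 11.3 p [607.2 234.5  42.5] h -0.145 tilt [0.0012 0.0004] F [-0.6  0.3  0.7] w -0.2 0.0 q7 -0.35
[114.91947899 -32.02116787  42.45257581]
brick (78, 298, 195, 120) [552.8 233.5] [55.9 71.1] 1.421 [[78, 298], [116, 417], [222, 357], [272, 358], [270, 302]]
brick (87, 203, 142, 20) [560.7 292.9] [ 6.5 48.5] 1.419 [[87, 221], [213, 222], [228, 204], [115, 203]]
brick (465, 0, 107, 261) [680.4 300.6] [31.6 81.9] 0.028 [[465, 0], [481, 247], [566, 248], [569, 0]]
pred half [[66.0, 265.0], [251.0, 266.0], [262.0, 416.0], [104.0, 411.0]]
```

View pics/w6.png

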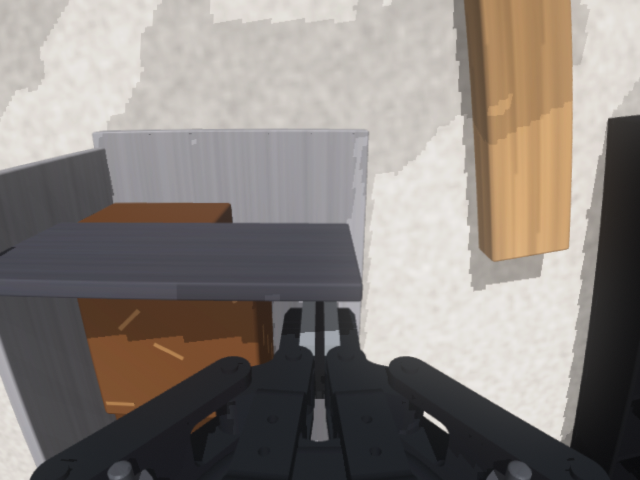

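The view shows the closed fingers, px (285–355, 310–400), just outside the half brick's outer face at x ≈ 270. The half is up against the stop. Now I'll push.

>>> apply_moves:
  delta_pos:
    - [0,-0.006,0]
    - [0,-0.012,0]
    - [0,-0.018,0]
    - [0,-0.023,0]
    - [0,-0.027,0]
    - [0,-0.03,0]
    - [0,-0.03,0]
  twist: [0,0,0,0,0,0,0]
  hand: [0,0,0,0,0,0,0]

```text
clock: 12.22
ee_pos: [576.7, 238.6, 41.3]
orientation: [-2.376, -2.055, 0.001]
ft_force: [0.4, -0.4, -0.0]
grip_width: 0.1
grip_force: 0.0
```

>>> apply_moves:
  delta_pos:
    - [0,-0.002,0]
    - [0,-0.004,0]
    - [0,-0.005,0]
    - [0,-0.006,0]
  twist: [0,0,0,0]
  hand: [0,0,0,0]

```text
clock: 12.72
ee_pos: [573.3, 238.4, 41.9]
orientation: [2.375, 2.052, 0.003]
ft_force: [7.5, -3.9, -0.5]
grip_width: -0.4
grip_force: 3.7
```

Flush against the fence at 7.5 N; TCP carrier x ≈ 80.7, where 80.5 was expected. On to full_a.

```bash
python3 - <<'E'
from h import *
print(W2C(pose()[1])); go((583,238,45,-.147),(600,230,130,0),(640,-60,150,.27),(651,-207,150,.27),(651,-207,20,.27))
E
```

```text
[ 80.77790413 -33.10863395  41.89058003]
t 12.72 p [573.3 238.4  41.9] h -0.146 tilt [ 0.0034 -0.0007] F [ 7.5 -3.9 -0.5] w -0.4 3.7 q7 -0.37
   [ 0.001   0.0097 -0.0031] tw 0.001
   [-0.0045  0.028  -0.088 ] tw -0.146
   [-0.2856  0.1098 -0.1077] tw -0.416
   [-0.4294  0.1421 -0.1075] tw -0.416
   [-0.4294  0.1417  0.0225] tw -0.416
```

>>> apply_moves:
  delta_pos:
    - [0.0,0.012,-0.002]
    - [0,0.022,-0.005]
    - [0,0.028,-0.04]
    - [-0.003,0.03,-0.085]
    - [-0.04,0.04,-0.1]
    - [-0.09,0.055,-0.107]
    - [-0.145,0.07,-0.107]
    - [-0.2,0.085,-0.107]
    - [-0.255,0.1,-0.107]
    - [-0.31,0.115,-0.107]
    - [-0.36,0.128,-0.107]
    - [-0.4,0.136,-0.107]
    - [-0.425,0.141,-0.107]
    - [-0.429,0.142,-0.107]
    - [-0.429,0.142,-0.107]
  twist: [0,0,0,-0.03,-0.08,-0.15,-0.22,-0.29,-0.35,-0.416,-0.416,-0.416,-0.416,-0.416,-0.416]
  hand: [0,0,0,0,0.0854,0.0854,0.0854,0.0854,0.0854,0.0854,0.0854,0.0854,0.0854,0.0854,0.0854]

```text
clock: 14.6
ee_pos: [650.0, -204.4, 148.3]
orientation: [-1.9, -2.501, -0.001]
ft_force: [-0.8, 0.9, 0.0]
grip_width: 85.4
grip_force: 0.0
```

```bash
cat >> h.py <<'E'
def edges(c,z,rows,lo=20,hi=620):
    """brown run per row nearest image centre -> left/right edges on plane z"""
    hsv=cv2.cvtColor(c['img'],cv2.COLOR_RGB2HSV); m=((hsv[...,0]<18)&(hsv[...,1]>90)&(hsv[...,2]>25))
    for v in rows:
        i=np.flatnonzero(m[v,lo:hi])+lo
        if len(i)<10: print(v,'none'); continue
        run=max(np.split(i,np.flatnonzero(np.diff(i)>6)+1),key=len)
        P=onz(c,[[run[0]-.5,v],[run[-1]+.5,v]],z); print(v,run[0],run[-1],P[:,:2].round(1).tolist(),np.linalg.norm(P[1]-P[0]).round(1))
E
python3 - <<'E'
from h import *
c=cam('wrist');save(c,'w7'); print(c['o']); bricks(c,42); edges(c,42,range(180,460,20)); go()
E
```

```text
[ 626.66337835 -122.4605822   322.5082487 ]
brick (83, 279, 90, 114) [ 517.2 -359. ] [ 77.3 125.2] 0.093 [[172, 290], [105, 279], [83, 298], [88, 392], [138, 370], [171, 325]]
brick (278, 130, 92, 170) [ 651.9 -203.9] [ 65.3 133.3] 0.264 [[282, 131], [282, 297], [361, 298], [369, 135]]
180 279 367 [[612.4, -182.8], [675.1, -165.3]] 65.1
200 280 366 [[616.7, -197.2], [679.0, -179.8]] 64.7
220 280 365 [[620.4, -212.3], [683.0, -194.8]] 65.0
240 281 364 [[624.9, -227.7], [687.1, -210.4]] 64.6
260 281 363 [[628.8, -243.9], [691.5, -226.4]] 65.0
280 282 362 [[633.7, -260.5], [696.0, -243.1]] 64.7
300 83 172 [[475.4, -325.3], [551.1, -302.9]] 78.9
320 84 171 [[477.2, -345.1], [552.8, -322.2]] 79.0
340 85 157 [[479.0, -365.8], [543.5, -345.8]] 67.5
360 86 144 [[480.8, -387.7], [534.4, -370.5]] 56.3
380 88 119 [[483.5, -410.4], [513.7, -400.4]] 31.8
400 none
420 none
440 none
t 14.65 p [ 650.2 -203.6  148.4] h 0.273 tilt [-0.0002  0.0015] F [-0.3  0.5 -0.6] w 85.4 0.0 q7 0.64
```

>>> apply_moves:
  delta_pos:
    - [0,0.001,0.05]
    - [-0.0005,0.0015,0.1]
    - [-0.0005,0.0015,0.14]
    - [-0.0005,0.0015,0.16]
    - [-0.0005,0.0015,0.168]
    - [-0.0005,0.0015,0.168]
    - [-0.0005,0.0015,0.168]
    - [-0.0005,0.0015,0.168]
    - [-0.0005,0.0015,0.168]
  twist: [0.008,0.008,0.008,0.008,0.008,0.008,0.008,0.008,0.008]
  hand: [0.0854,0.0854,0.0854,0.0854,0.0854,0.05,0.05,0.05,0.05]
  grip_force: 40

```text
clock: 15.78
ee_pos: [652.4, -205.9, -18.0]
orientation: [1.91, 2.492, 0.002]
ft_force: [0.2, 0.8, 6.4]
grip_width: 65.0
grip_force: 48.2
```

```bash
python3 - <<'E'
from h import *
T=lambda x,y,z:(*C2W((x,y,z)),YAW)
c=cam('wrist'); bricks(c,42)
go((640,-60,130,0),T(60,-158,130),T(60,-158,40)); 
E
```

```text
brick (0, 417, 50, 63) [ 535.4 -289. ] [56.  15.6] 1.073 [[49, 421], [28, 417], [0, 427], [0, 479]]
brick (211, 154, 217, 293) [ 648.1 -192.6] [ 65.7 114.2] 0.26 [[234, 157], [240, 446], [399, 446], [427, 172]]
t 15.82 p [ 652.4 -205.8  -18. ] h 0.263 tilt [ 0.0023 -0.0005] F [-0.3  1.   6.9] w 65.3 48.2 q7 0.67
   [ 0.1439  0.0263 -0.1481] tw 0.263
   [ 0.3432 -0.0294 -0.1484] tw 0.41
   [ 0.3432 -0.0296 -0.0584] tw 0.41
```

>>> apply_moves:
  delta_pos:
    - [0,0,-0.03]
    - [0,0,-0.07]
    - [0.005,0,-0.11]
    - [0.03,0.0,-0.14]
    - [0.07,-0.002,-0.148]
    - [0.11,-0.006,-0.148]
    - [0.15,-0.01,-0.148]
    - [0.19,-0.014,-0.148]
    - [0.23,-0.018,-0.148]
    - [0.27,-0.022,-0.148]
    - [0.305,-0.026,-0.148]
    - [0.33,-0.029,-0.148]
    - [0.343,-0.0295,-0.14]
    - [0.346,-0.0295,-0.115]
    - [0.35,-0.0295,-0.085]
    - [0.353,-0.0295,-0.065]
    - [0.353,-0.0295,-0.055]
    - [0.353,-0.0295,-0.055]
  twist: [0,0,0,0.04,0.08,0.13,0.18,0.23,0.28,0.33,0.38,0.41,0.41,0.41,0.41,0.41,0.41,0.41]
  hand: [0.05,0.05,0.05,0.05,0.05,0.05,0.05,0.05,0.05,0.05,0.05,0.05,0.05,0.05,0.05,0.05,0.05,0.05]

```text
clock: 18.08
ee_pos: [531.6, 126.7, 35.8]
orientation: [2.379, 2.051, 0.0]
ft_force: [0.2, -0.8, -3.2]
grip_width: 65.3
grip_force: 47.5
```

```bash
python3 - <<'E'
from h import *
T=lambda x,y,z:(*C2W((x,y,z)),YAW)
print(W2C(pose()[1])); go(T(60,-137,36.5))
c=cam('wrist');save(c,'w8');bricks(c,96); edges(c,96,range(120,440,20))
g=cv2.cvtColor(c['img'],cv2.COLOR_RGB2HSV); print(g[100:300:4,300].tolist())
E
```

```text
[  55.89079049 -149.74917111   35.84943293]
t 18.07 p [531.6 126.7  35.8] h -0.148 tilt [ 0.0005 -0.0001] F [ 0.2 -0.8 -3.2] w 65.3 47.5 q7 -0.19
   [ 0.0128  0.0041 -0.0006] tw -0.001
brick (617, 0, 23, 40) [633.7 223. ] [ 7.2 11.1] 0.007 [[617, 0], [618, 39], [639, 39], [639, 0]]
brick (120, 0, 309, 447) [525.3 162.8] [156.5  86.7] 1.427 [[120, 0], [240, 446], [399, 446], [428, 173], [346, 153], [361, 0]]
120 180 346 [[502.9, 212.4], [550.2, 205.0]] 47.8
140 182 346 [[502.1, 206.8], [549.5, 199.4]] 47.9
160 184 409 [[501.3, 201.0], [567.1, 191.1]] 66.6
180 186 428 [[500.4, 195.1], [572.3, 184.3]] 72.7
200 188 426 [[499.4, 189.0], [571.3, 178.3]] 72.7
220 190 424 [[498.4, 182.7], [570.3, 172.0]] 72.7
240 193 422 [[497.7, 176.2], [569.3, 165.5]] 72.4
260 196 420 [[496.9, 169.4], [568.2, 158.8]] 72.1
280 197 418 [[495.4, 162.4], [567.2, 151.8]] 72.6
300 199 417 [[494.2, 155.2], [566.4, 144.5]] 73.0
320 224 414 [[500.7, 146.5], [565.0, 136.9]] 64.9
340 225 413 [[499.2, 138.6], [564.1, 128.9]] 65.7
360 227 411 [[497.9, 130.3], [562.9, 120.6]] 65.8
380 229 409 [[496.5, 121.5], [561.7, 11
[... 197 characters left out ...]
1, 81], [13, 151, 81], [12, 148, 81], [12, 148, 81], [12, 147, 80], [12, 147, 78], [12, 150, 78], [12, 148, 79], [13, 150, 78], [12, 158, 68], [12, 150, 68], [12, 161, 84], [13, 164, 123], [13, 164, 140], [12, 162, 121], [12, 163, 119], [12, 161, 119], [12, 160, 118], [12, 160, 118], [12, 161, 119], [13, 163, 119], [12, 162, 120], [12, 161, 119], [12, 161, 119], [12, 162, 120], [12, 161, 119], [12, 162, 120], [12, 162, 120], [12, 162, 120], [12, 162, 120], [12, 162, 120], [12, 162, 120], [12, 160, 121], [12, 162, 120], [12, 162, 120], [12, 162, 120], [12, 161, 119], [12, 162, 120], [12, 162, 120], [12, 162, 120], [12, 159, 120], [12, 159, 120], [12, 160, 121], [12, 162, 120], [12, 159, 120]]
```

View pics/w8.png

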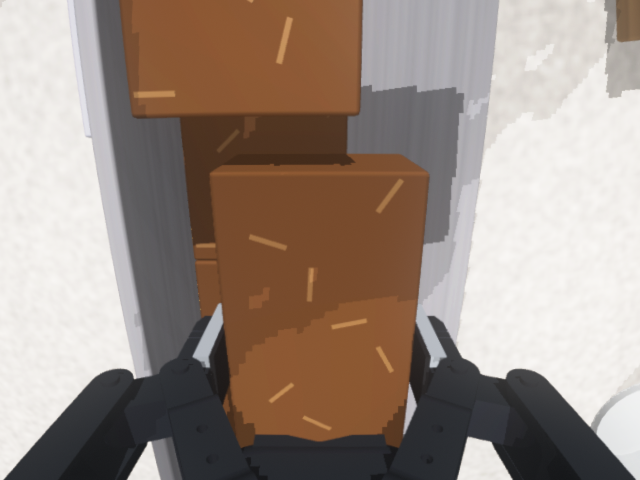

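The view shows the half flush at the fence with its near edge at row 115. The held brick's leading edge is at row 172, about 15 mm away. Sliding it up now.

>>> apply_moves:
  delta_pos:
    - [0.003,0.002,0]
    - [0.007,0.003,0]
    - [0.01,0.003,0]
    - [0.011,0.003,0]
    - [0.012,0.003,0]
    - [0.013,0.003,0]
    - [0.013,0.003,0]
  twist: [0,0,0,0,0,0,0]
  hand: [0.05,0.05,0.05,0.05,0.05,0.05,0.05]

```text
clock: 19.0
ee_pos: [536.3, 139.7, 35.7]
orientation: [2.379, 2.052, 0.001]
ft_force: [-0.4, -5.4, 5.0]
grip_width: 64.7
grip_force: 48.3
```

>>> apply_moves:
  delta_pos:
    - [0.001,0,-0.0005]
    - [0.0015,0,-0.0005]
    - [0.0015,0,-0.0005]
  twist: [0,0,0]
  hand: [0.05,0.05,0.05]

```text
clock: 19.38
ee_pos: [535.9, 141.9, 35.7]
orientation: [-2.378, -2.052, 0.001]
ft_force: [-0.5, -1.2, -0.0]
grip_width: 65.0
grip_force: 48.1
```

```bash
python3 - <<'E'
from h import *
print(W2C(pose()[1])); go()
c=cam('wrist');save(c,'w9'); edges(c,96,[20,40,60,80,200,220,240,260])
g=cv2.cvtColor(c['img'],cv2.COLOR_RGB2HSV); print([(v,*g[v,300].tolist()) for v in range(130,190,2)])
E
```

```text
[  57.94406558 -134.06403151   35.74016085]
t 19.38 p [535.9 141.9  35.7] h -0.147 tilt [-0.0008  0.0003] F [-0.5 -1.2 -0. ] w 65.0 48.1 q7 -0.21
20 115 353 [[495.5, 256.9], [559.7, 245.9]] 65.1
40 116 353 [[494.4, 251.8], [559.1, 240.9]] 65.6
60 119 353 [[493.9, 246.5], [558.4, 235.8]] 65.4
80 121 352 [[493.0, 241.2], [557.5, 230.7]] 65.4
200 184 426 [[502.5, 204.4], [575.6, 193.5]] 73.9
220 186 424 [[501.5, 198.1], [574.6, 187.3]] 73.9
240 188 422 [[500.4, 191.6], [573.6, 180.8]] 74.0
260 190 421 [[499.3, 184.8], [572.9, 174.0]] 74.4
[(130, 12, 162, 142), (132, 12, 161, 141), (134, 12, 162, 142), (136, 12, 161, 141), (138, 12, 162, 142), (140, 12, 161, 141), (142, 12, 162, 142), (144, 12, 163, 141), (146, 12, 163, 141), (148, 12, 163, 141), (150, 13, 163, 141), (152, 13, 161, 139), (154, 13, 161, 139), (156, 13, 161, 139), (158, 13, 162, 140), (160, 13, 162, 140), (162, 13, 161, 139), (164, 13, 161, 139), (166, 13, 163, 133), (168, 12, 158, 92), (170, 12, 160, 94), (172, 13, 165, 141), (174, 13, 163, 136), (176, 12, 158, 124), (178, 12, 159, 120), (180, 12, 159, 120), (182, 12, 162, 120), (184, 12, 160, 121), (186, 12, 161, 119), (188, 12, 162, 120)]
```

>>> apply_moves:
  delta_pos:
    - [0.0005,0,0]
    - [0.001,0,0]
    - [0.0015,0,0]
    - [0.002,0,0]
  twist: [0,0,0,0]
  hand: [0.05,0.05,0.05,0.05]

```text
clock: 19.92
ee_pos: [536.3, 143.2, 35.8]
orientation: [-2.378, -2.052, 0.001]
ft_force: [-0.7, -2.7, -2.4]
grip_width: 65.2
grip_force: 47.7
```

```bash
python3 - <<'E'
from h import *
print(W2C(pose()[1])); go()
c=cam('wrist');save(c,'w10')
g=cv2.cvtColor(c['img'],cv2.COLOR_RGB2HSV); print([(v,g[v,300,2],g[v,340,2]) for v in range(160,184,1)])
E
```

```text
[  58.12940367 -132.76743436   35.7639402 ]
t 19.93 p [536.3 143.2  35.8] h -0.147 tilt [-0.0007 -0.0005] F [-0.7 -2.7 -2.4] w 65.2 47.7 q7 -0.22
[(160, np.uint8(139), np.uint8(122)), (161, np.uint8(140), np.uint8(122)), (162, np.uint8(139), np.uint8(122)), (163, np.uint8(140), np.uint8(122)), (164, np.uint8(139), np.uint8(121)), (165, np.uint8(139), np.uint8(122)), (166, np.uint8(138), np.uint8(119)), (167, np.uint8(127), np.uint8(107)), (168, np.uint8(113), np.uint8(94)), (169, np.uint8(98), np.uint8(82)), (170, np.uint8(97), np.uint8(93)), (171, np.uint8(130), np.uint8(131)), (172, np.uint8(142), np.uint8(142)), (173, np.uint8(143), np.uint8(143)), (174, np.uint8(138), np.uint8(137)), (175, np.uint8(130), np.uint8(130)), (176, np.uint8(124), np.uint8(122)), (177, np.uint8(121), np.uint8(120)), (178, np.uint8(121), np.uint8(120)), (179, np.uint8(121), np.uint8(120)), (180, np.uint8(121), np.uint8(120)), (181, np.uint8(120), np.uint8(120)), (182, np.uint8(121), np.uint8(120)), (183, np.uint8(120), np.uint8(120))]
```

>>> apply_moves:
  delta_pos:
    - [0.001,0,0]
    - [0.0015,0,0]
    - [0.002,0,0]
  twist: [0,0,0]
  hand: [0.05,0.05,0.05]

```text
clock: 20.35
ee_pos: [536.1, 143.1, 35.8]
orientation: [2.379, 2.05, -0.005]
ft_force: [-2.6, -8.4, -1.3]
grip_width: 65.3
grip_force: 47.8
```

>>> apply_moves:
  delta_pos:
    - [0,0,0.0005]
    - [0,0,0.0005]
    - [-0.002,0,0.0005]
    - [-0.002,0,-0.03]
    - [-0.002,0,-0.065]
    - [-0.001,0.03,-0.065]
    - [0,0.062,-0.065]
    - [0,0.062,-0.065]
    - [0,0.062,-0.065]
    - [0,0.062,-0.03]
    - [0,0.062,-0.006]
    - [0,0.062,-0.006]
    - [0,0.055,-0.006]
    - [0,0.048,-0.006]
    - [0,0.042,-0.006]
    - [0,0.036,-0.006]
    - [0,0.031,-0.006]
    - [0,0.027,-0.006]
    - [0,0.025,-0.006]
  twist: [0,0,0,0,0,0,0,0,0,0,0,0,0,0,0,0,0,0,0]
  hand: [0.076,0.076,0.076,0.076,0.076,0.076,0.0,0.0,0.0,0.0,0.0,0.0,0.0,0.0,0.0,0.0,0.0,0.0,0.0]

```text
clock: 22.72
ee_pos: [561.9, 141.8, 42.3]
orientation: [2.378, 2.052, 0.001]
ft_force: [5.0, -1.7, 3.5]
grip_width: -0.2
grip_force: 2.5
```

```bash
python3 - <<'E'
from h import *
print(W2C(pose()[1])); go()
E
```

```text
[  83.7295587  -130.36547711   42.31437371]
t 22.73 p [561.9 141.8  42.3] h -0.147 tilt [0.0011 0.0002] F [ 5.  -1.7  3.5] w -0.2 2.5 q7 -0.21
```

>>> apply_moves:
  delta_pos:
    - [0,-0.0015,0]
    - [0,-0.003,0]
    - [0,-0.0045,0]
    - [0,-0.006,0]
  twist: [0,0,0,0]
  hand: [0,0,0,0]

```text
clock: 23.22
ee_pos: [558.6, 141.7, 42.3]
orientation: [2.377, 2.048, 0.006]
ft_force: [14.1, -2.1, -1.1]
grip_width: -0.0
grip_force: 6.9
```

Flush at 14 N (x ≈ 80.4). Now full_b.

```bash
python3 - <<'E'
from h import *
go((575,140,45,-.147),(560,80,140,-.05),(514,-380,150,.093))
E
```

```text
t 23.23 p [558.6 141.7  42.3] h -0.148 tilt [ 0.0053 -0.0008] F [14.1 -2.1 -1.1] w -0.0 6.9 q7 -0.21
   [ 0.0007  0.0165 -0.0026] tw -0.001
   [-0.0608  0.011  -0.0977] tw -0.098
   [-0.5226  0.0334 -0.1075] tw -0.241
```

>>> apply_moves:
  delta_pos:
    - [0,0.012,0]
    - [0,0.024,-0.005]
    - [0,0.026,-0.05]
    - [-0.01,0.024,-0.09]
    - [-0.05,0.022,-0.105]
    - [-0.1,0.022,-0.108]
    - [-0.155,0.024,-0.108]
    - [-0.21,0.025,-0.108]
    - [-0.265,0.027,-0.108]
    - [-0.32,0.028,-0.108]
    - [-0.375,0.03,-0.108]
    - [-0.425,0.032,-0.108]
    - [-0.47,0.034,-0.108]
    - [-0.505,0.036,-0.108]
    - [-0.523,0.036,-0.108]
    - [-0.523,0.036,-0.108]
  twist: [0,0,0,0,-0.03,-0.06,-0.09,-0.12,-0.15,-0.18,-0.21,-0.24,-0.241,-0.241,-0.241,-0.241]
  hand: [0,0,0,0.04,0.0854,0.0854,0.0854,0.0854,0.0854,0.0854,0.0854,0.0854,0.0854,0.0854,0.0854,0.0854]

```text
clock: 25.22
ee_pos: [513.9, -380.4, 149.5]
orientation: [-2.116, -2.32, 0.0]
ft_force: [0.1, 0.9, -0.0]
grip_width: 85.2
grip_force: 0.0
```

```bash
python3 - <<'E'
from h import *
c=cam('wrist');save(c,'w11'); print(c['o']); bricks(c,42); edges(c,42,range(140,300,20)); o,p,M=pose(); go()
t=cam('top'); save(t,'top1'); bricks(t,96)
s=cam('side'); save(s,'side1'); print(proj(s,[C2W(q) for q in((0,0,96),(66,0,96),(66,-66,96),(66,-198,96))]).round(0).tolist())
E
```

```text
[ 505.63732019 -295.70822688  323.71078626]
brick (543, 344, 97, 114) [ 823.5 -528.4] [ 87.9 203.8] 1.025 [[559, 344], [543, 391], [588, 389], [639, 457], [639, 347]]
brick (274, 134, 91, 169) [ 513.1 -383.9] [ 65.  133.9] 0.096 [[279, 135], [280, 300], [358, 301], [364, 139]]
140 274 364 [[475.1, -324.4], [539.6, -318.4]] 64.8
160 274 363 [[475.9, -338.6], [540.7, -332.6]] 65.1
180 275 363 [[477.5, -353.2], [542.5, -347.2]] 65.4
200 276 362 [[479.0, -368.2], [543.7, -362.2]] 64.9
220 277 361 [[480.7, -383.7], [544.9, -377.8]] 64.5
240 278 361 [[482.4, -399.8], [547.0, -393.8]] 64.9
260 278 360 [[483.3, -416.5], [548.3, -410.4]] 65.3
280 279 359 [[485.0, -433.8], [549.8, -427.8]] 65.0
t 25.27 p [ 514.7 -378.9  149.6] h 0.094 tilt [-0.0007  0.0017] F [1.  1.3 0.6] w 85.5 0.0 q7 0.85
brick (440, 259, 58, 29) [ 501.6 -363.3] [ 63.3 133. ] 0.093 [[441, 287], [484, 286], [496, 260], [445, 259]]
brick (185, 223, 117, 52) [511.7 144.4] [265.5  63.3] 1.422 [[190, 225], [185, 247], [297, 274], [299, 251]]
brick (163, 158, 67, 21) [690.  280.7] [ 45.4 159.1] 0.03 [[164, 158], [166, 175], [228, 177], [227, 161]]
brick (511, 129, 49, 55) [ 800.8 -520.3] [137.  118.7] 0.011 [[511, 138], [513, 180], [548, 183], [559, 176], [556, 133], [520, 129]]
[[258.0, 181.0], [280.0, 177.0], [286.0, 188.0], [299.0, 214.0]]
```

>>> apply_moves:
  delta_pos:
    - [-0.002,-0.001,0.05]
    - [-0.004,-0.0013,0.1]
    - [-0.004,-0.0013,0.14]
    - [-0.004,-0.0013,0.16]
    - [-0.004,-0.0013,0.168]
    - [-0.004,-0.0013,0.168]
    - [-0.004,-0.0013,0.168]
    - [-0.004,-0.0013,0.168]
    - [-0.004,-0.0013,0.168]
  twist: [0,0,0,0,0,0,0,0,0]
  hand: [0.0854,0.0854,0.0854,0.0854,0.0854,0.05,0.05,0.05,0.05]
  grip_force: 40

```text
clock: 26.5
ee_pos: [514.2, -384.2, -17.1]
orientation: [2.114, 2.323, 0.001]
ft_force: [0.7, 1.3, 4.1]
grip_width: 65.1
grip_force: 47.1
```

```bash
python3 - <<'E'
from h import *
T=lambda x,y,z:(*C2W((x,y,z)),YAW)
go((513,-385,145,.093),(540,-150,150,0),T(60,-95,150),T(60,-95,96-18+2)); 
E
```

```text
t 26.5 p [ 514.2 -384.2  -17.1] h 0.094 tilt [ 0.0011 -0.0004] F [0.7 1.3 4.1] w 65.1 47.1 q7 0.9
   [-0.0008 -0.0011 -0.1621] tw 0.001
   [ 0.2306  0.0479 -0.1672] tw 0.094
   [ 0.5591  0.0825 -0.1673] tw 0.241
   [ 0.5591  0.0825 -0.0973] tw 0.241
```

>>> apply_moves:
  delta_pos:
    - [0,0,-0.03]
    - [0,0,-0.08]
    - [0.005,0,-0.13]
    - [0.03,0.006,-0.167]
    - [0.075,0.015,-0.167]
    - [0.12,0.025,-0.167]
    - [0.165,0.035,-0.167]
    - [0.21,0.044,-0.167]
    - [0.255,0.05,-0.167]
    - [0.3,0.055,-0.167]
    - [0.345,0.06,-0.167]
    - [0.39,0.065,-0.167]
    - [0.435,0.07,-0.167]
    - [0.48,0.0745,-0.167]
    - [0.52,0.0785,-0.167]
    - [0.545,0.081,-0.167]
    - [0.559,0.0825,-0.167]
    - [0.561,0.0825,-0.15]
    - [0.563,0.0825,-0.13]
    - [0.563,0.0825,-0.115]
  twist: [0,0,0,0.02,0.04,0.06,0.08,0.1,0.12,0.14,0.16,0.18,0.2,0.22,0.241,0.241,0.241,0.241,0.241,0.241]
  hand: [0.05,0.05,0.05,0.05,0.05,0.05,0.05,0.05,0.05,0.05,0.05,0.05,0.05,0.05,0.05,0.05,0.05,0.05,0.05,0.05]

```text
clock: 29.0
ee_pos: [542.9, 183.3, 96.2]
orientation: [2.379, 2.051, -0.001]
ft_force: [0.1, 0.6, -2.9]
grip_width: 65.4
grip_force: 46.3
```

```bash
python3 - <<'E'
from h import *
T=lambda x,y,z:(*C2W((x,y,z)),YAW)
print(W2C(pose()[1])); go(T(59,-85,81),T(59,-70,81))
c=cam('wrist'); edges(c,pose()[1][2]+59,range(200,300,20)); g=cv2.cvtColor(c['img'],cv2.COLOR_RGB2HSV)
print([(v,*g[v,300].tolist()) for v in range(60,190,4)])
print('stop rows',proj(c,[C2W((60,-.5,118)),C2W((60,-.5,60)),C2W((60,-.5,96))]).round(0).tolist())
E
```

```text
[ 58.81769593 -92.06965644  96.20031773]
t 29.0 p [542.9 183.3  96.2] h -0.148 tilt [-0.0005 -0.0006] F [ 0.1  0.6 -2.9] w 65.4 46.3 q7 -0.31
   [0.0071 0.0002 0.0152] tw -0.001
   [0.0221 0.0002 0.0152] tw -0.001
200 198 424 [[512.8, 244.6], [582.8, 234.2]] 70.7
220 200 423 [[511.9, 238.2], [582.1, 227.7]] 71.0
240 200 421 [[510.2, 231.6], [581.0, 221.1]] 71.6
260 202 419 [[509.1, 224.7], [579.9, 214.2]] 71.6
280 205 417 [[508.3, 217.5], [578.8, 207.0]] 71.3
[(60, 126, 7, 173), (64, 135, 6, 172), (68, 126, 9, 149), (72, 124, 21, 95), (76, 120, 22, 94), (80, 120, 20, 88), (84, 120, 12, 64), (88, 10, 86, 68), (92, 11, 112, 80), (96, 12, 119, 79), (100, 11, 119, 79), (104, 12, 124, 78), (108, 11, 124, 78), (112, 11, 124, 76), (116, 12, 126, 77), (120, 12, 134, 76), (124, 12, 136, 77), (128, 12, 136, 77), (132, 12, 138, 76), (136, 11, 141, 76), (140, 12, 139, 75), (144, 12, 139, 75), (148, 12, 144, 76), (152, 12, 148, 76), (156, 12, 157, 117), (160, 13, 160, 118), (164, 12, 161, 119), (168, 13, 162, 120), (172, 13, 163, 119), (176, 13, 164, 120), (180, 13, 164, 134), (184, 12, 160, 116), (188, 12, 162, 115)]
stop rows [[324.0, 84.0], [323.0, 89.0], [324.0, 86.0]]
```

>>> apply_moves:
  delta_pos:
    - [0.006,0,0.006]
    - [0.012,0,0.012]
    - [0.018,0,0.015]
    - [0.021,0,0.015]
    - [0.022,0,0.015]
    - [0.023,0,0.015]
    - [0.024,0,0.015]
  twist: [0,0,0,0,0,0,0]
  hand: [0.05,0.05,0.05,0.05,0.05,0.05,0.05]

```text
clock: 29.92
ee_pos: [546.6, 207.8, 82.1]
orientation: [2.379, 2.052, 0.0]
ft_force: [-0.0, -0.0, -3.2]
grip_width: 65.3
grip_force: 46.2
```

>>> apply_moves:
  delta_pos:
    - [0.001,0,0.001]
    - [0.002,0,0.0015]
    - [0.003,0,0.002]
    - [0.004,0,0.002]
  twist: [0,0,0,0]
  hand: [0.05,0.05,0.05,0.05]

```text
clock: 30.42
ee_pos: [546.8, 210.3, 79.9]
orientation: [2.379, 2.05, -0.003]
ft_force: [-1.8, -6.4, 1.5]
grip_width: 65.3
grip_force: 46.6
```

>>> apply_moves:
  delta_pos:
    - [0,0,-0.0005]
    - [0.0005,0,-0.0005]
    - [0.001,0,-0.0005]
  twist: [0,0,0]
  hand: [0.05,0.05,0.05]

```text
clock: 30.8
ee_pos: [546.8, 210.4, 80.2]
orientation: [2.38, 2.049, -0.005]
ft_force: [-2.0, -8.1, -0.7]
grip_width: 65.3
grip_force: 46.4
```

```bash
python3 - <<'E'
from h import *
print(W2C(pose()[1])); go()
c=cam('wrist'); save(c,'w12'); g=cv2.cvtColor(c['img'],cv2.COLOR_RGB2HSV)
print([(v,*g[v,300].tolist()) for v in range(130,190,3)])
print('stop rows',proj(c,[C2W((60,-.5,118)),C2W((60,-.5,138))]).round(0).tolist())
E
```

```text
[ 58.70189108 -64.67103122  80.172445  ]
t 30.8 p [546.8 210.4  80.2] h -0.149 tilt [-0.0015 -0.0028] F [-2.  -8.1 -0.7] w 65.3 46.4 q7 -0.35
[(130, 143, 6, 173), (133, 158, 6, 169), (136, 139, 20, 100), (139, 124, 20, 101), (142, 123, 23, 102), (145, 128, 21, 98), (148, 124, 21, 97), (151, 123, 22, 103), (154, 128, 22, 93), (157, 124, 19, 92), (160, 125, 17, 89), (163, 129, 21, 85), (166, 10, 114, 96), (169, 12, 150, 124), (172, 12, 152, 124), (175, 12, 153, 123), (178, 12, 155, 140), (181, 12, 155, 130), (184, 12, 153, 118), (187, 12, 154, 119)]
stop rows [[325.0, 165.0], [326.0, 175.0]]
```

>>> apply_moves:
  delta_pos:
    - [-0.001,0,0.001]
    - [-0.001,0,0.001]
    - [-0.002,0,0.001]
    - [-0.002,0,-0.03]
    - [-0.002,0,-0.065]
    - [-0.002,0.03,-0.065]
    - [-0.002,0.062,-0.065]
    - [-0.002,0.062,-0.065]
    - [-0.002,0.062,-0.065]
    - [-0.002,0.062,-0.03]
    - [-0.002,0.062,-0.005]
    - [-0.002,0.062,-0.005]
    - [-0.002,0.055,-0.005]
    - [-0.002,0.048,-0.005]
    - [-0.002,0.042,-0.005]
    - [-0.002,0.036,-0.005]
    - [-0.002,0.031,-0.005]
    - [-0.002,0.027,-0.005]
    - [-0.002,0.025,-0.005]
  twist: [0,0,0,0,0,0,0,0,0,0,0,0,0,0,0,0,0,0,0]
  hand: [0.076,0.076,0.076,0.076,0.076,0.076,0.0,0.0,0.0,0.0,0.0,0.0,0.0,0.0,0.0,0.0,0.0,0.0,0.0]

```text
clock: 33.22
ee_pos: [571.5, 207.2, 85.5]
orientation: [2.378, 2.052, -0.0]
ft_force: [2.9, -0.8, 2.4]
grip_width: -0.1
grip_force: 1.7
```

>>> apply_moves:
  delta_pos:
    - [0,-0.0015,0]
    - [0,-0.003,0]
    - [0,-0.0045,0]
  twist: [0,0,0]
  hand: [0,0,0]

```text
clock: 33.6
ee_pos: [568.4, 207.3, 85.7]
orientation: [2.378, 2.051, 0.002]
ft_force: [7.0, -1.9, 1.8]
grip_width: -0.2
grip_force: 3.8
```

```bash
python3 - <<'E'
from h import *
print(W2C(pose()[1])); go()
E
```

```text
[ 80.50811514 -64.63771481  85.70048296]
t 33.6 p [568.4 207.3  85.7] h -0.148 tilt [ 0.0021 -0.0005] F [ 7.  -1.9  1.8] w -0.2 3.8 q7 -0.33
```

>>> apply_moves:
  delta_pos:
    - [0,-0.001,0]
    - [0,-0.002,0]
    - [0,-0.002,0]
  twist: [0,0,0]
  hand: [0,0,0]

```text
clock: 33.98
ee_pos: [568.2, 207.3, 86.4]
orientation: [2.377, 2.048, 0.006]
ft_force: [9.0, -1.3, 2.5]
grip_width: -0.0
grip_force: 4.6
```

>>> apply_moves:
  delta_pos:
    - [0,0.012,0]
    - [0,0.03,0]
    - [-0.02,0.03,-0.05]
    - [-0.06,0.02,-0.1]
    - [-0.09,0.005,-0.14]
    - [-0.11,-0.005,-0.16]
    - [-0.12,-0.01,-0.17]
    - [-0.12,-0.01,-0.17]
    - [-0.12,-0.01,-0.17]
  twist: [0,0,0,0,0,0,0,0,0]
  hand: [0,0,0,0,0,0,0,0,0]

```text
clock: 35.1
ee_pos: [537.5, 92.1, 254.1]
orientation: [-2.376, -2.053, 0.003]
ft_force: [0.1, 0.9, -0.1]
grip_width: -0.2
grip_force: 0.0
```

```bash
python3 - <<'E'
from h import *
print(W2C(pose()[1])); c=cam('wrist'); save(c,'w13'); hsv=cv2.cvtColor(c['img'],cv2.COLOR_RGB2HSV); print(W2C(c['o']))
m=((hsv[...,0]<18)&(hsv[...,1]>90)&(hsv[...,2]>25))
for v in range(20,440,20):
    i=np.flatnonzero(m[v,150:500])+150
    if len(i)<10: print(v,'none'); continue
    j=[i[0]-.5,i[-1]+.5]; out=[]
    for z in(138,96,54): P=onz(c,[[u,v] for u in j],z); out+=[[W2C(q)[:2].round(1).tolist() for q in P]]
    print(v,j,*out)
for u in(250,290,330): print(u,[int(x) for x in hsv[60:300:4,u,2]])
print(proj(c,[C2W(q) for q in((33,-.5,118),(33,-.5,138),(0,-132,138),(66,-132,138),(0,-198,96),(66,-198,96),(0,-264,54),(66,-264,54))]).round(0).tolist())
E
```

```text
[  66.86560855 -183.04688113  254.09589758]
[ 66.40873948 -97.83355957 428.13546977]
20 [np.float64(224.5), np.float64(499.5)] [[0.7, -43.2], [190.1, -41.0]] [[-8.8, -35.3], [208.0, -32.8]] [[-18.3, -27.4], [225.9, -24.6]]
40 [np.float64(225.5), np.float64(320.5)] [[0.7, -56.1], [66.4, -56.8]] [[-8.8, -50.1], [66.4, -50.8]] [[-18.3, -44.1], [66.3, -44.9]]
60 [np.float64(226.5), np.float64(320.5)] [[0.7, -69.3], [66.4, -69.8]] [[-8.8, -65.1], [66.4, -65.8]] [[-18.3, -61.0], [66.4, -61.7]]
80 [np.float64(227.5), np.float64(319.5)] [[0.6, -82.6], [65.7, -83.1]] [[-8.9, -80.5], [65.6, -81.0]] [[-18.4, -78.3], [65.5, -78.8]]
100 [np.float64(228.5), np.float64(319.5)] [[0.5, -96.3], [65.7, -96.7]] [[-9.0, -96.1], [65.6, -96.5]] [[-18.6, -95.9], [65.5, -96.4]]
120 [np.float64(229.5), np.float64(319.5)] [[0.4, -110.3], [65.7, -110.6]] [[-9.2, -112.1], [65.6, -112.5]] [[-18.8, -113.9], [65.5, -114.3]]
140 [np.float64(230.5), np.float64(319.5)] [[0.2, -124.6], [65.8, -124.9]] [[-9.4, -128.5], [65.7, -128.8]] [[-19.0, -132.4], [65.6, -132.7]]
160 [np.float64(243.5), np.float64(318.5)] [[9.0, -1
[... 1095 characters left out ...]
 69, 70, 69, 70, 71, 72, 71, 86]
290 [99, 99, 98, 99, 99, 98, 98, 98, 98, 97, 98, 98, 97, 97, 100, 120, 130, 120, 96, 97, 97, 96, 94, 65, 67, 67, 67, 66, 67, 66, 67, 66, 66, 66, 66, 66, 66, 78, 95, 95, 78, 66, 67, 67, 82, 67, 67, 68, 68, 70, 98, 97, 98, 99, 121, 119, 121, 124, 123, 125]
330 [81, 77, 77, 77, 77, 77, 77, 77, 76, 76, 76, 76, 76, 76, 77, 77, 76, 76, 77, 77, 83, 123, 122, 123, 121, 122, 122, 122, 122, 123, 123, 123, 122, 121, 122, 123, 122, 122, 122, 123, 122, 122, 123, 123, 136, 144, 144, 144, 143, 143, 143, 144, 144, 143, 120, 125, 183, 183, 188, 138]
[[273.0, -39.0], [270.0, -49.0], [231.0, 150.0], [320.0, 150.0], [246.0, 219.0], [320.0, 219.0], [257.0, 267.0], [320.0, 268.0]]
```

All edges are flush in the picture: inner edges 0.2–0.7 mm from x = 0, and the ends where they should be. I'll confirm the butts with a light level nudge on the -y ends.

>>> apply_moves:
  delta_pos:
    - [0.01,-0.02,0.04]
    - [0.02,-0.034,0.09]
    - [0.02,-0.034,0.14]
    - [0.02,-0.034,0.169]
    - [0.02,-0.034,0.169]
    - [0.026,-0.034,0.169]
    - [0.031,-0.034,0.169]
    - [0.035,-0.034,0.169]
    - [0.038,-0.034,0.169]
    - [0.04,-0.034,0.169]
    - [0.041,-0.034,0.169]
  twist: [0,0,0,0,0,0,0,0,0,0,0]
  hand: [0,0,0,0,0,0,0,0,0,0,0]

```text
clock: 36.52
ee_pos: [510.2, 135.4, 86.7]
orientation: [2.379, 2.051, -0.001]
ft_force: [-1.3, -6.0, 4.7]
grip_width: 0.2
grip_force: 3.0
```

```bash
python3 - <<'E'
from h import *
print(W2C(pose()[1])); go()
E
```

```text
[  33.53326759 -144.29318528   86.72862324]
t 36.52 p [510.2 135.4  86.7] h -0.148 tilt [ 0.0001 -0.0011] F [-1.3 -6.   4.7] w 0.2 3.0 q7 -0.24
```

>>> apply_moves:
  delta_pos:
    - [0.001,0,0]
    - [0.002,0,0]
    - [0.002,0,0]
  twist: [0,0,0]
  hand: [0,0,0]

```text
clock: 36.9
ee_pos: [510.2, 135.3, 86.7]
orientation: [2.38, 2.048, -0.004]
ft_force: [-1.3, -8.7, 6.2]
grip_width: 0.1
grip_force: 4.7
```

>>> apply_moves:
  delta_pos:
    - [-0.03,0,0]
    - [-0.07,0,0]
    - [-0.084,0,0.01]
    - [-0.084,0,0.035]
    - [-0.084,0,0.044]
    - [-0.084,0,0.044]
    - [-0.08,0,0.044]
    - [-0.076,0,0.044]
    - [-0.073,0,0.044]
    - [-0.071,0,0.044]
    - [-0.069,0,0.044]
    - [-0.068,0,0.044]
  twist: [0,0,0,0,0,0,0,0,0,0,0,0]
  hand: [0,0,0,0,0,0,0,0,0,0,0,0]

```text
clock: 38.4
ee_pos: [500.3, 69.5, 42.7]
orientation: [2.379, 2.05, -0.002]
ft_force: [-1.9, -6.0, 2.9]
grip_width: -0.3
grip_force: 2.9
```

>>> apply_moves:
  delta_pos:
    - [0.001,0,0]
    - [0.002,0,0]
    - [0.002,0,0]
  twist: [0,0,0]
  hand: [0,0,0]

```text
clock: 38.78
ee_pos: [500.5, 70.0, 42.7]
orientation: [2.38, 2.048, -0.004]
ft_force: [-2.1, -9.0, 3.9]
grip_width: 0.1
grip_force: 4.6
```

```bash
python3 - <<'E'
from h import *
print(W2C(pose()[1])); go()
E
```

```text
[  33.46518964 -210.41210693   42.66070779]
t 38.77 p [500.5  70.   42.7] h -0.15 tilt [-0.0005 -0.003 ] F [-2.1 -9.   3.9] w 0.1 4.6 q7 -0.09
```

Both are hard against their butts: contact points 66.1 mm apart, and the force rose with no travel. Retreating for a last check.

>>> apply_moves:
  delta_pos:
    - [-0.015,0,0]
    - [-0.03,0,-0.02]
    - [-0.03,0.01,-0.07]
    - [-0.01,0.02,-0.13]
    - [0.015,0.032,-0.19]
    - [0.025,0.034,-0.21]
    - [0.025,0.034,-0.21]
    - [0.025,0.034,-0.21]
  twist: [0,0,0,0,0,0,0,0]
  hand: [0,0,0,0,0,0,0,0]

```text
clock: 39.78
ee_pos: [537.2, 92.1, 251.4]
orientation: [-2.378, -2.051, 0.003]
ft_force: [-0.1, 0.1, -0.3]
grip_width: 0.1
grip_force: 0.0
```

```bash
python3 - <<'E'
from h import *
c=cam('wrist'); hsv=cv2.cvtColor(c['img'],cv2.COLOR_RGB2HSV); print(W2C(c['o']),pose()[0]['ft_force'])
m=((hsv[...,0]<18)&(hsv[...,1]>90)&(hsv[...,2]>25))
for v in range(10,280,15):
    i=np.flatnonzero(m[v,150:400])+150
    if len(i)<10: continue
    j=[i[0]-.5,i[-1]+.5]; print(v,*[[W2C(q)[:2].round(1).tolist() for q in onz(c,[[u,v] for u in j],z)] for z in(138,96,54)])
u=300; print([(v,int(hsv[v,u,2])) for v in range(130,290,3)])
# fence / plate corner check against start (top view)
a=np.load('top0.npz')['img'].astype(int); t=cam('top')['img'].astype(int); d=np.abs(a-t).max(2)
for n,(x0,x1,y0,y1) in dict(tamper=(160,232,150,182),beakA=(315,358,132,185),beakB=(385,430,335,378),pot=(405,428,250,274),stoptop=(168,182,238,262)).items(): print(n,d[y0:y1,x0:x1].mean().round(1),np.percentile(d[y0:y1,x0:x1],95))
E
```

```text
[ 66.21126903 -97.8425895  425.38714328] [-0.17180928 -0.29286715 -0.88085901]
10 [[0.4, -37.4], [66.4, -38.3]] [[-9.2, -28.5], [66.4, -29.6]] [[-18.8, -19.7], [66.5, -20.9]]
25 [[0.6, -46.9], [66.4, -47.7]] [[-9.0, -39.4], [66.4, -40.4]] [[-18.6, -32.0], [66.5, -33.1]]
40 [[0.7, -56.5], [66.4, -57.3]] [[-8.8, -50.4], [66.4, -51.3]] [[-18.4, -44.4], [66.5, -45.4]]
55 [[0.8, -66.2], [66.4, -66.9]] [[-8.7, -61.6], [66.4, -62.4]] [[-18.3, -57.0], [66.5, -57.9]]
70 [[0.2, -76.1], [65.7, -76.7]] [[-9.4, -72.9], [65.6, -73.6]] [[-19.0, -69.7], [65.6, -70.6]]
85 [[0.3, -86.1], [65.7, -86.7]] [[-9.3, -84.4], [65.6, -85.1]] [[-18.9, -82.7], [65.5, -83.4]]
100 [[0.4, -96.3], [65.7, -96.8]] [[-9.2, -96.1], [65.6, -96.7]] [[-18.8, -95.8], [65.5, -96.5]]
115 [[0.4, -106.6], [65.7, -107.1]] [[-9.2, -107.9], [65.6, -108.5]] [[-18.8, -109.2], [65.5, -109.8]]
130 [[0.5, -117.2], [65.7, -117.6]] [[-9.1, -120.0], [65.6, -120.5]] [[-18.7, -122.9], [65.5, -123.4]]
145 [[0.5, -128.0], [65.7, -128.3]] [[-9.1, -132.4], [65.6, -132.7]] [[-18.7, -136.8], [65.5, -137.2]]
160 [[8.7, -139.0], [65.7, -139.2]] [[0
[... 753 characters left out ...]
, [64.4, -260.0]]
[(130, 96), (133, 96), (136, 97), (139, 95), (142, 95), (145, 94), (148, 94), (151, 65), (154, 67), (157, 66), (160, 65), (163, 65), (166, 65), (169, 66), (172, 66), (175, 67), (178, 67), (181, 68), (184, 65), (187, 66), (190, 66), (193, 67), (196, 66), (199, 65), (202, 65), (205, 66), (208, 92), (211, 94), (214, 95), (217, 95), (220, 78), (223, 67), (226, 66), (229, 66), (232, 67), (235, 67), (238, 66), (241, 66), (244, 85), (247, 77), (250, 69), (253, 67), (256, 69), (259, 90), (262, 97), (265, 97), (268, 94), (271, 95), (274, 107), (277, 117), (280, 121), (283, 120), (286, 121), (289, 118)]
tamper 48.9 73.0
beakA 15.9 22.0
beakB 17.2 23.0
pot 13.5 22.0
stoptop 40.6 70.25
```

```bash
python3 -c "
from h import *
print(r.close_job())"
```

```text
the job is handed in; nothing more can be done
None
```

I laid the half brick and one full brick as the second course and the other full brick as the third, flat, flush with the fence and butted to the stop, and handed the job in at about 40 s; no verdict came back.

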